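# Load the drying cabinet through its dust flap

### The arm

A 6-joint arm with a two-finger parallel gripper is mounted at the origin on the work surface. World frame = base frame: x ahead of the robot, y to its left, z up, the work surface at z = 0. Lengths are in m, angles in rad, forces in N, time in s.
With the tool pointing down it reaches from about 0.425 to 0.95 m from the base axis. Payload 3.5 kg.
Tool frame: the origin (TCP) lies midway between the tips of the shut fingers; the grasp point (between the pads) lies robot.pinch_z behind it (robot.pinch_z is the distance from the TCP to the grasp point, in m); z points along the fingers, y is the direction in which the jaws open and shut (so a half turn about z gives the same grasp; the last joint's range is limited). The gripper opens to 85 mm and grips with 20 to 120 N. Pads are 22 mm wide; open, the fingers measure 114 mm over their backs; the gripper's body (76 mm by 85 mm) begins 54 mm behind the grasp point. The pads swing forward as they close: fully open they stand 13 mm farther back than shut.
Start: joints at [-1.34, 0.286, 1.577, -0, 1.279, -0.15], TCP at [0.251, -0.627, 0.231] pointing down, gripper open.
Joint ranges: [-2.77, 2.77], [-0.9, 2.22], [0.21, 2.48], [-1.53, 4.67], [0.24, 2.81], [-2.84, 2.84]. Speed limits (rad/s): [2.79, 2.79, 3.14, 3.14, 3.14, 3.14].

### API

Orientations are given as a rotation vector (axis times angle).
In Python, from workcell import robot, cams, models gives the robot as it stands.
- The arm moves only by the tool arm_command, never from a script. Its argument "targets" is one flat list of numbers, 7 for each row, row after row: the turn, a rotation vector about the tool's x, y, z in degrees, then the shift along the tool's x, y, z in mm, then the closure, from -1 (fully open) to 1 (shut). A call has 1 to 10 rows; each row is the pose to reach, as a shift and turn from the pose commanded when the call began, along the tool's axes at that moment; what a row does not reach only later rows make up. A row lasts 1/12 s, in which the tool goes at most 41.7 mm and 7.16 degrees, less where a joint would pass 70% of its speed; a pose out of reach is approached as far as the arm can. A call with a gripper value outside its range is refused whole. The fingers move at their own pace and stop on an object; "grip_force" is the grip in N (left out, the last holds). Time passes only in rows, so rows that repeat a pose let the fingers close. It gives the time, the measured TCP pose, the force and the opening at its end, in the units of the state.
- robot.observe(): the state, without advancing time (a new reading comes with each control period).
- cams.snapshot(name): name is "scene" or "top"; returns the picture (400x640x3 uint8, red, green, blue); there is no depth.
- cams.camera_info(name): a dict with "mtx" (3x3 intrinsics, pixels), "R" (3x3) and "t" (3): a world point X has camera coordinates R X + t. Camera axes: x right, y down, z forward; pixel columns grow to the right and rows downward; lengths in m; the calibration is good to about 2 mm. A picture is of the moment at which its call begins. camera_info takes no time and is no camera call.
- robot.hand_in(): hands the job in, once; it reports no verdict.
Trained networks look in the newest picture that a camera, given by its name, has taken for a name from the list of things; names that differ only in an ending like _2 or _b are one class to them, and where a whole thing is asked for, a point or a joint stands for the part that bears it (a point fixed in the world has none). Each returns a list of dicts, best first, with "conf" (0 to 1); they miss things now and then, are a little off and sometimes report something else, mostly with a low value. They report only what shows in the picture. A call takes as long as a camera call.
- models.cut_out(camera, label): "region" (400x640 bool, what is visible of it) and "rect" ([left, top, width, height] in pixels, round what is visible of it).
The state is a dict: "clock": time; "joints": joint angles; "joint_velocities": joint speeds; "joint_torque": joint torques, N m; "tool_pos": TCP position; "ee_rot": TCP orientation; "ft_force": force on the tool from outside, world axes, zero at the start; "torque": the same for the moment, N m; "finger_gap": finger opening in m.
Only numpy, scipy, OpenCV 4.12 (cv2) and the standard library are available. Lean on these libraries where they do the work, as an engineer would, in place of code of your own. Each camera call takes 0.05 s, during which the arm holds its last target. There are 200 camera calls.

### The job

The trays of freshly varnished castings in the plywood case have to go into the drying cabinet. Lift the case lid right open until it rests on its stop, then take out every tray and push each one, wooden tail last, through the cabinet's spring flap until it lies flat and wholly inside, tail and all, with the flap shut behind it. When the case is empty shut its lid again; do not knock the pot, can, bottle, tin or jar about.

Things in the scene. Friction and masses are not known exactly. Their poses are not given: they have to be found in the camera images.
- dryer: white drying cabinet, fixed, 262 mm wide. Origin: on the bench under the middle of the flap's hinge line; x points into the cabinet, z up. Its floor plate is level, 20 mm above the bench, one plane outside (shelf) and inside (chamber). Glass-topped roof, 80 to 84 mm above the bench, begins at the lintel at x = -2 mm; behind the chamber a fan housing 185 mm high
- shelf (a point): middle of the cabinet's open loading shelf in front of the flap, on its surface, 20 mm above the bench. The shelf runs from the cabinet's x = -135 mm to the flap, full width, without side walls but for cheeks 8 mm thick, 22 mm high at the flap's two ends (x -28 to 0 mm)
- chamber (a point): middle of the chamber floor, 20 mm above the bench, 91 mm behind the hinge line. The chamber is 246 mm wide and 182 mm deep. Two guide rails at the cabinet's y = -41 and +41 mm, 4 mm wide, 10 mm high, from x = -23 mm to the back, part it into three lanes with middles at y = -82, 0 and +82 mm, each for one tray, not for two behind each other
- flap (a joint): angle (rad) of the dust flap, an aluminium plate 240 mm wide, 47 mm long, 4 mm thick, hung by its top edge 58 mm above the shelf. 0 = shut, leaning outward; swings inward only, to 1.95 (under the roof), pushed by what slides in; a weak spring shuts it (0.4 N at its lower edge when shut, up to 1.7 N wide open)
- flap_edge (a point): middle of the flap plate's lower edge; when shut it is 20 mm in front of the hinge line, 16 mm above the shelf (a soft brush strip, no hindrance, fills the gap). The flap rides over pan and block and drops behind them; the flat tail passes under it. A tray is wholly in when its tail end is past this edge; upright fingers in front of the lintel can push it there
- case: plywood transport case with a hinged lid, fixed. Origin: on the bench under the middle of its back face (hinge side); x points to the back, so the case spans x -156 to 0 and y -131 to +131 mm. Walls 8 mm thick, 60 mm high; inner floor 8 mm above the bench; no dividers. Two or three trays lie in it side by side, 80 mm apart
- lid (a joint): angle (rad) of the case lid, a plywood plate 156 x 262 x 10 mm, 0.35 kg. 0 = shut, lying on the walls; opens upward about its back edge to a stop at 1.92, where it leans back and stays; short of about 1.5 it falls shut, slowed by its hinge
- lid_bar (a point): middle of the lid's handle bar: steel rod 10 mm thick, 110 mm long, parallel to the hinge, held by two end posts 37 mm in front of the lid's front edge, in the plane of the lid (axis 65 mm above the bench when shut, 193 mm from the hinge line, 5 mm above the hinge). Axes turn with the lid; at 0 they are the case's
- lid_hinge (a point): middle of the lid's hinge line, which runs along the case's y; 60 mm above the bench, at the top of the case's back face, level with the lid's underside when shut
- tray1: drying tray 120 (its x) x 64 (y) mm: front (+x) 70 mm an aluminium pan 18 mm high full of gold castings, rear 50 mm a light flat wooden push tail 8 mm thick. Upright steel grip block 30 (x) x 16 (y) mm, 25 mm ahead (+x) of the middle, near the balance point, top 38 mm above the underside. 0.3 kg. Origin: centre of underside. Starts flat in the case, +x as the case's; None at the start = absent
- tray2: drying tray 120 (its x) x 64 (y) mm: front (+x) 70 mm an aluminium pan 18 mm high full of gold castings, rear 50 mm a light flat wooden push tail 8 mm thick. Upright steel grip block 30 (x) x 16 (y) mm, 25 mm ahead (+x) of the middle, near the balance point, top 38 mm above the underside. 0.3 kg. Origin: centre of underside. Starts flat in the case, +x as the case's; None at the start = absent
- tray3: drying tray 120 (its x) x 64 (y) mm: front (+x) 70 mm an aluminium pan 18 mm high full of gold castings, rear 50 mm a light flat wooden push tail 8 mm thick. Upright steel grip block 30 (x) x 16 (y) mm, 25 mm ahead (+x) of the middle, near the balance point, top 38 mm above the underside. 0.3 kg. Origin: centre of underside. Starts flat in the case, +x as the case's; None at the start = absent
- brush_pot: bystander: black pot 80 mm wide, 105 mm high, with brushes up to 210 mm; origin: centre of its foot
- spray_can: bystander: aerosol can 65 mm wide, 200 mm high; origin: centre of its foot
- water_bottle: bystander: clear bottle 66 mm wide, 200 mm high; origin: centre of its foot
- tin: bystander: round flat tin 96 mm wide, 27 mm high; origin: centre of its foot
- powder_jar: bystander: small metal jar 42 mm wide, 62 mm high; origin: centre of its foot

How it is judged:
By the outcome, as a careful person would: the job done as asked, in the order asked, and still so for the second after the job is handed in, with the robot touching nothing.
Of tray1, tray2, tray3 only 2 to 3 are there at a start; the rules pass over those that are not, and their reading is None.
At some moment in a run one of tray1, tray2, tray3 may be knocked a few centimetres aside while the robot is not near it.
Once in a run the grip may slacken for a moment while it holds something.
It also fails if it takes over 210 s, if anything falls off the work surface, if the arm or the gripper's body presses on something with over 40 N, if the wrist force passes 120 N, or if a joint passes its speed limit or range.

## Working session

There is one attempt and no reset: what is moved stays moved. The work goes in short steps, Python scripts to look and compute and a tool call to move; the robot and the scene stay as the last step left them, time stands still between calls to the robot, and variables do not carry over. Pictures are saved under pics/ and viewed, about 12 in all and at most 16, crops included, and the job is handed in when it is done.

Besides the shell and the picture viewer there is one more tool, called after ">>>" by a JSON object that holds its "api" and its "payload", one argument or row to a line. arm_command: Moves the arm, as the interface text tells. Its arguments: {"type":"object","properties":{"targets":{"type":"array","items":{"type":"number"}},"grip_force":{"type":"number"}},"required":["targets"]}

```bash
ls; mkdir -p pics; python3 - <<'E'
from workcell import robot,cams,models
import cv2,numpy as np
for n in("scene","top"):
    im=cams.snapshot(n);cv2.imwrite(f"pics/{n}0.png",im[:,:,::-1])
    c=cams.camera_info(n);print(n,np.round(c["mtx"],1).tolist(),np.round(-c["R"].T@c["t"],3),np.round(c["R"],3).tolist())
    for l in["dryer","case","lid","lid_bar","flap","tray1","brush_pot","spray_can","water_bottle","tin","powder_jar"]:
        print(l,[(round(d["conf"],2),np.round(d["rect"]).tolist()) for d in models.cut_out(n,l)][:3])
print(robot.observe(),robot.pinch_z)
E
```

```text
pics
scene [[399.8, 0.0, 315.6], [0.0, 399.8, 199.4], [0.0, 0.0, 1.0]] [1.115 0.5   0.931] [[-0.68, 0.733, 0.001], [0.552, 0.513, -0.657], [-0.483, -0.446, -0.754]]
dryer [(0.62, [124.0, 148.0, 185.0, 132.0]), (0.33, [188.0, 93.0, 36.0, 67.0]), (0.22, [246.0, 201.0, 30.0, 65.0])]
case [(0.58, [320.0, 196.0, 115.0, 101.0])]
lid [(0.87, [322.0, 196.0, 115.0, 86.0])]
lid_bar [(0.71, [321.0, 196.0, 117.0, 86.0])]
flap []
tray1 []
brush_pot [(0.63, [188.0, 94.0, 35.0, 66.0])]
spray_can [(0.69, [244.0, 203.0, 30.0, 63.0])]
water_bottle [(0.56, [448.0, 268.0, 50.0, 58.0]), (0.49, [322.0, 196.0, 115.0, 88.0])]
tin [(0.85, [276.0, 122.0, 31.0, 22.0]), (0.17, [319.0, 195.0, 116.0, 101.0])]
powder_jar [(0.82, [283.0, 227.0, 11.0, 22.0])]
top [[499.8, 0.0, 314.2], [0.0, 499.8, 192.5], [0.0, 0.0, 1.0]] [ 0.372 -0.016  1.549] [[-0.001, -1.0, 0.005], [-0.993, 0.0, -0.118], [0.118, -0.005, -0.993]]
dryer [(0.83, [326.0, 54.0, 102.0, 164.0]), (0.69, [196.0, 160.0, 97.0, 76.0])]
case [(0.61, [195.0, 162.0, 97.0, 74.0])]
lid [(0.62, [195.0, 166.0, 94.0, 74.0])]
lid_bar [(0.86, [198.0, 168.0, 91.0, 69.0
[... 444 characters left out ...]
41.0, 13.0, 15.0])]
{'clock': 1.2, 'joints': array([-1.34000397e+00,  2.86275084e-01,  1.57672734e+00,  5.85194487e-06,
        1.27862332e+00, -1.49967560e-01]), 'joint_velocities': array([-0.00026304,  0.00027659,  0.00048569, -0.0007464 ,  0.00024336,
        0.00129336]), 'joint_torque': array([ 3.76152741e-05, -4.05971289e+01, -2.92936438e+01, -1.87454866e-04,
        5.35064737e-04,  7.26313772e-06]), 'tool_pos': array([ 0.25088953, -0.62660797,  0.23132667]), 'ee_rot': array([-3.08479944e+00, -5.94480962e-01, -6.69526083e-06]), 'ft_force': array([-0.19066413, -0.09146012, -0.1266674 ]), 'torque': array([ 0.00801151, -0.12416119,  0.03469519]), 'finger_gap': 0.08528382622455298} 0.0187
```

```bash
python3 - <<'E'
import cv2
a=cv2.imread("pics/top0.png")[40:290,120:520];cv2.imwrite("pics/t0c.png",cv2.resize(a,(800,500),interpolation=2))
a=cv2.imread("pics/scene0.png")[80:340,110:510];cv2.imwrite("pics/s0c.png",cv2.resize(a,(800,520),interpolation=2))
E
```

```text
(no output)
```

View pics/t0c.png

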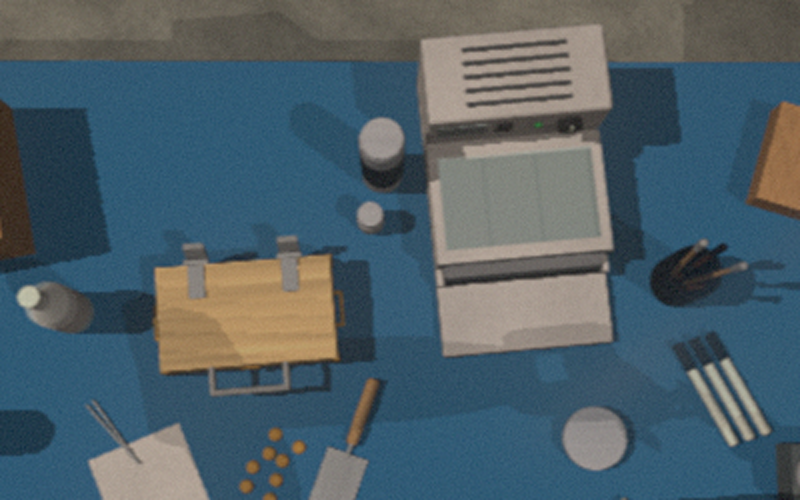

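View pics/s0c.png

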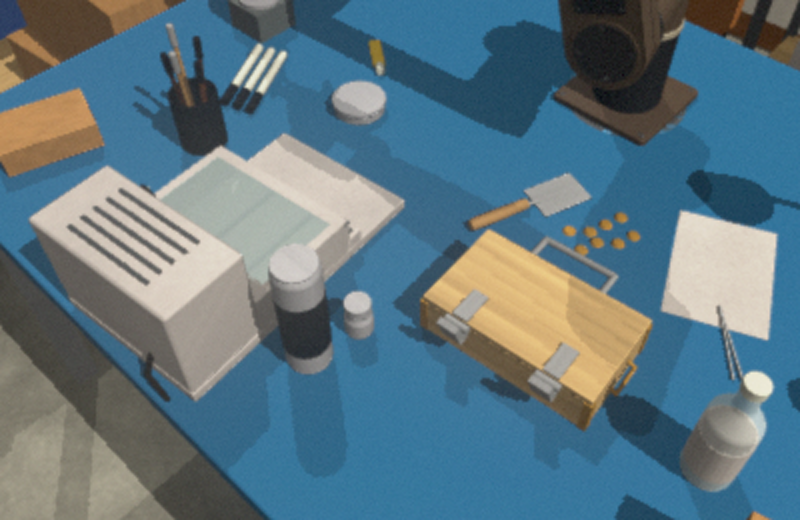

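```bash
cat >h.py <<'E'
import numpy as np,cv2
from scipy.optimize import least_squares
from scipy.spatial.transform import Rotation as R
from workcell import robot,cams,models
def proj(n,P):
    c=cams.camera_info(n);q=(np.atleast_2d(P)@np.array(c["R"]).T+c["t"])@np.array(c["mtx"]).T
    return q[:,:2]/q[:,2:]
def ray(n,px,z):
    c=cams.camera_info(n);Rm=np.array(c["R"]);o=-Rm.T@c["t"]
    d=Rm.T@np.linalg.inv(c["mtx"])@np.array([px[0],px[1],1.]);return o+d*(z-o[2])/d[2]
def place(p,P):
    c,s=np.cos(p[2]),np.sin(p[2]);P=np.atleast_2d(np.array(P,float))
    return np.c_[p[0]+c*P[:,0]-s*P[:,1],p[1]+s*P[:,0]+c*P[:,1],P[:,2]]
def fit(obs,p0):
    # obs: list (cam,model point,pixel)
    f=lambda p:np.concatenate([(proj(n,place(p,m))[0]-u) for n,m,u in obs])
    r=least_squares(f,p0,loss="soft_l1");return r.x,np.round(f(r.x).reshape(-1,2),1)
def inv_local(p,w):
    c,s=np.cos(p[2]),np.sin(p[2]);d=np.array(w)[:2]-p[:2];return np.array([c*d[0]+s*d[1],-s*d[0]+c*d[1]])
E
python3 - <<'E'
from h import *
T=lambda x,y:np.array([120+x/2,40+y/2]);S=lambda x,y:np.array([110+x/2,80+y/2])
case=[("top",(0,.131,.07),T(155,268)),("top",(0,-.131,.07),T(331,255)),("top",(-.156,-.131,.07),T(340,358)),("top",(-.156,.131,.07),T(161,372)),
("top",(-.193,.055,.065),T(212,393)),("top",(-.193,-.055,.065),T(288,388)),
("scene",(-.156,-.131,.07),S(490,233)),("scene",(-.156,.131,.07),S(651,325)),("scene",(0,-.131,.07),S(423,297)),
("scene",(-.193,-.055,.065),S(545,241)),("scene",(-.193,.055,.065),S(615,277))]
p,r=fit(case,[.4,.2,0]);print("case",p.round(4),r.tolist())
dr=[("top",(-.135,.131,.02),T(443,355)),("top",(-.135,-.131,.02),T(612,342)),
("top",(-.002,.131,.084),T(437,270)),("top",(-.002,-.131,.084),T(612,249)),
("scene",(-.135,-.131,.02),S(285,137)),("scene",(-.135,.131,.02),S(403,203))]
q,r=fit(dr,[.4,-.2,0]);print("dryer",q.round(4),r.tolist())
for l,n,h in[("brush_pot","top",.1),("spray_can","top",.2),("water_bottle","top",.1),("tin","top",.027),("powder_jar","top",.062)]:
    d=models.cut_out(n,l)
    if d:x,y,w,hh=d[0]["rect"];print(l,ray(n,(x+w/2,y+hh/2),h/2).round(3))
for n,x,z in[("bar",-.193,.065),("hinge",0,.06),("openbar",0,0)]:
    print(n,place(p,(x,0,z)).round(4))
o=robot.observe();Rm=R.from_rotvec(o["ee_rot"]).as_matrix();print(Rm.round(3))
E
```

```text
case [0.6156 0.1966 0.0726] [[-0.7, -0.5], [-1.2, -0.3], [-2.2, 0.1], [-1.3, -0.4], [-0.1, -0.2], [-0.9, -0.5], [-1.1, -3.7], [0.1, -3.4], [-0.8, -2.2], [0.4, -1.7], [-0.8, -1.0]]
dryer [ 0.6221 -0.2256  0.0813] [[-0.5, 0.2], [-0.1, -0.2], [-0.2, -3.4], [-0.0, 0.1], [-0.4, -3.6], [0.4, -2.5]]
brush_pot [ 0.598 -0.491  0.05 ]
spray_can [ 0.769 -0.009  0.1  ]
water_bottle [0.543 0.473 0.05 ]
tin [ 0.352 -0.339  0.014]
powder_jar [0.691 0.009 0.031]
bar [[0.4231 0.1825 0.065 ]]
hinge [[0.6156 0.1966 0.06  ]]
openbar [[0.6156 0.1966 0.    ]]
[[ 0.928  0.372  0.   ]
 [ 0.372 -0.928 -0.   ]
 [-0.     0.    -1.   ]]
```

```bash
cat >>h.py <<'E'
CASE=np.array([.6156,.1966,.0726]);DRY=np.array([.6221,-.2256,.0813])
def tool(a):  # pointing down, tool x at angle a
    return np.array([[np.cos(a),np.sin(a),0],[np.sin(a),-np.cos(a),0],[0,0,-1]])
def go(pts,a0=None,p0=None):
    "pts: list of (xyz,angle) -> rows relative to present pose"
    o=robot.observe();R0=R.from_rotvec(o["ee_rot"]).as_matrix() if a0 is None else tool(a0)
    P0=o["tool_pos"] if p0 is None else np.array(p0)
    for x,a in pts:
        s=R0.T@(np.array(x).ravel()-P0)*1000;r=np.degrees(R.from_matrix(R0.T@tool(a)).as_rotvec())
        print("to",np.round(np.array(x).ravel(),3),"turn",r.round(1),"shift",s.round(1),"d",round(float(np.linalg.norm(s))))
def st():
    o=robot.observe();print(round(o["clock"],2),"pos",o["tool_pos"].round(4),"F",o["ft_force"].round(1),"gap",round(o["finger_gap"],4),"q",o["joints"].round(2))
E
python3 - <<'E'
from h import *
a=CASE[2]+np.pi/2
b=place(CASE,(-.195,0,.16))
go([((.48,-.2,.3),.8),(b,a)])
E
```

```text
to [ 0.48 -0.2   0.3 ] turn [  0.   0. -24.] shift [ 371.3 -310.9  -68.7] d 489
to [0.421 0.182 0.16 ] turn [  0.    0.  -72.3] shift [ 458.7 -687.9   71.3] d 830
```

>>> {"api": "arm_command", "payload": {
  "targets": [0,0,-24,310,-260,-60,0.3,0,0,-24,310,-260,-60,0.3,0,0,-24,310,-260,-60,0.3,0,0,-24,310,-260,-60,0.3,0,0,-24,310,-260,-60,0.3,0,0,-24,310,-260,-60,0.3,0,0,-24,310,-260,-60,0.3,0,0,-24,310,-260,-60,0.3,0,0,-24,310,-260,-60,0.3,0,0,-24,310,-260,-60,0.3]
}}

```text
clock: 2.28
tool_pos: [0.443, -0.2675, 0.2922]
ee_rot: [2.893, 1.224, 0.002]
ft_force: [0.4, -0.8, 0.2]
finger_gap: 0.0297
```

```bash
python3 - <<'E'
from h import *
st();a=CASE[2]+np.pi/2
b=place(CASE,(-.195,0,.16))
go([((.46,-.0,.27),1.2),(b,a)])
E
```

```text
2.28 pos [ 0.443  -0.2675  0.2922] F [ 0.4 -0.8  0.2] gap 0.0297 q [-0.74 -0.11  1.89  0.    1.36  0.03]
to [ 0.46 -0.    0.27] turn [  0.1  -0.  -22.9] shift [ 203.9 -174.1   22.2] d 269
to [0.421 0.182 0.16 ] turn [  0.1  -0.  -48.3] shift [ 307.7 -329.2  132. ] d 470
```

>>> {"api": "arm_command", "payload": {
  "targets": [0,0,-23,204,-174,22,0.3,0,0,-23,204,-174,22,0.3,0,0,-23,204,-174,22,0.3,0,0,-23,204,-174,22,0.3,0,0,-23,204,-174,22,0.3,0,0,-48,308,-329,132,0.3,0,0,-48,308,-329,132,0.3,0,0,-48,308,-329,132,0.3,0,0,-48,308,-329,132,0.3,0,0,-48,308,-329,132,0.3]
}}

```text
clock: 3.12
tool_pos: [0.4283, 0.1257, 0.1857]
ee_rot: [2.143, 2.296, 0.002]
ft_force: [1.0, 0.6, -0.2]
finger_gap: 0.0302
```

```bash
python3 - <<'E'
from h import *
st();a=CASE[2]+np.pi/2
go([(place(CASE,(-.195,0,.16)),a)])
go([(place(CASE,(-.195,0,.09)),a)])
E
```

```text
3.12 pos [0.4283 0.1257 0.1857] F [ 1.   0.6 -0.2] gap 0.0302 q [ 0.06 -0.19  2.16  0.    1.17 -0.01]
to [0.421 0.182 0.16 ] turn [ 0.1 -0.  -0.2] shift [57.1 -3.3 25.7] d 63
to [0.421 0.182 0.09 ] turn [ 0.1 -0.  -0.2] shift [57.1 -3.4 95.7] d 111
```

>>> {"api": "arm_command", "payload": {
  "targets": [0,0,0,54,-3,90,0.3,0,0,0,54,-3,90,0.3,0,0,0,54,-3,90,0.3,0,0,0,54,-3,90,0.3,0,0,0,54,-3,90,0.3]
}}

```text
clock: 3.53
tool_pos: [0.4215, 0.1778, 0.0953]
ee_rot: [-2.143, -2.295, 0.003]
ft_force: [0.2, 0.3, 0.2]
finger_gap: 0.0301
```

```bash
python3 - <<'E'
from h import *
st();a=CASE[2]+np.pi/2
go([(place(CASE,(-.193,0,.046)),a)])
ims=[]
for n,m in(("top",(-.193,0,.065)),("scene",(-.193,0,.065))):
    im=cams.snapshot(n)[:,:,::-1].copy();u=proj(n,place(CASE,m))[0];x,y=[int(v) for v in u]
    im=im[y-50:y+50,x-66:x+66];ims.append(cv2.resize(im,(396,300),interpolation=2))
    print(n,u.round(1),proj(n,robot.observe()["tool_pos"]).round(1))
cv2.imwrite("pics/bar1.png",np.hstack(ims))
E
```

```text
3.53 pos [0.4215 0.1778 0.0953] F [0.2 0.3 0.2] gap 0.0301 q [ 0.18 -0.03  2.2  -0.    0.98  0.11]
to [0.423 0.183 0.046] turn [-0.1  0.  -0.2] shift [ 4.7  2.1 49.3] d 50
top [244.5 234.9] [[244.8 234.6]]
scene [399.4 208. ] [[399.6 199.5]]
```

View pics/bar1.png

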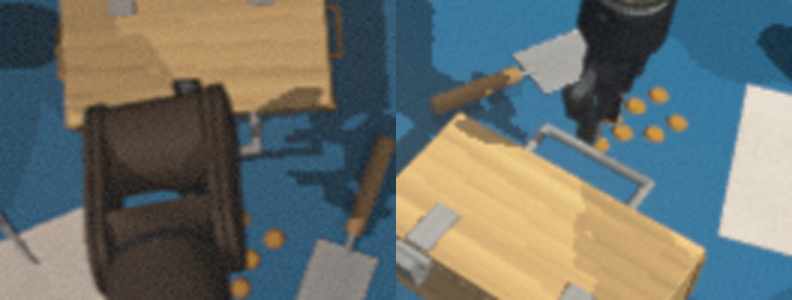

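>>> {"api": "arm_command", "payload": {
  "targets": [0,0,0,4,2,15,0.3,0,0,0,4,2,30,0.3,0,0,0,4,2,48,0.3,0,0,0,4,2,48,0.3,0,0,0,4,2,48,0.3,0,0,0,4,2,48,1,0,0,0,4,2,48,1,0,0,0,4,2,48,1,0,0,0,4,2,48,1,0,0,0,4,2,48,1],
  "grip_force": 30
}}

```text
clock: 4.47
tool_pos: [0.4242, 0.1815, 0.0499]
ee_rot: [2.145, 2.295, -0.001]
ft_force: [-5.0, -1.7, 5.6]
finger_gap: 0.0086
```

```bash
python3 - <<'E'
from h import *
st();o=robot.observe();a=CASE[2]+np.pi/2
g=np.array([-.193,0,.005]);
# relative arc from present pose
for th in np.radians([6,12,20,28,36,45,54,63,72,80,88,96,103,108,111]):
    r=.193;dx=-r*np.cos(th)+r-.005*np.sin(th)*-1*-1;dz=r*np.sin(th)+.005*np.cos(th)-.005
    print(round(np.degrees(th)),round(dx*1000),round(-dz*1000),end=" | ")
print(R.from_rotvec(o["ee_rot"]).as_matrix().round(3).tolist())
E
```

```text
4.47 pos [0.4242 0.1815 0.0499] F [-5.  -1.7  5.6] gap 0.0086 q [ 0.18  0.06  2.21 -0.    0.87  0.12]
6 1 -20 | 12 3 -40 | 20 10 -66 | 28 20 -90 | 36 34 -112 | 45 53 -135 | 54 76 -154 | 63 101 -169 | 72 129 -180 | 80 155 -186 | 88 181 -188 | 96 208 -186 | 103 232 -182 | 108 248 -177 | 111 257 -173 | [[-0.067, 0.998, -0.0], [0.998, 0.067, -0.001], [-0.001, -0.0, -1.0]]
```

>>> {"api": "arm_command", "payload": {
  "targets": [0,0,0,0,1,-20,1,0,0,0,0,3,-40,1,0,0,0,0,6,-53,1,0,0,0,0,10,-66,1,0,0,0,0,20,-90,1,0,0,0,0,34,-112,1,0,0,0,0,53,-135,1,0,0,0,0,76,-154,1,0,0,0,0,76,-154,1,0,0,0,0,76,-154,1]
}}

```text
clock: 5.3
tool_pos: [0.5028, 0.1876, 0.2029]
ee_rot: [2.145, 2.291, 0.012]
ft_force: [5.9, 4.3, -9.6]
finger_gap: 0.0087
```

```bash
python3 - <<'E'
from h import *
st();o=robot.observe()
print(inv_local(CASE,o["tool_pos"]))
E
```

```text
5.3 pos [0.5028 0.1876 0.2029] F [ 5.9  4.3 -9.6] gap 0.0087 q [0.17 0.   1.95 0.   1.18 0.1 ]
[-0.11312455 -0.00077158]
```

>>> {"api": "arm_command", "payload": {
  "targets": [0,0,0,0,25,-15,1,0,0,0,0,53,-26,1,0,0,0,0,79,-32,1,0,0,0,0,105,-34,1,0,0,0,0,132,-32,1,0,0,0,0,156,-28,1,0,0,0,0,166,-25,1,0,0,0,0,172,-23,1,0,0,0,0,176,-22,1,0,0,0,0,176,-22,1]
}}

```text
clock: 6.13
tool_pos: [0.678, 0.2014, 0.2287]
ee_rot: [2.144, 2.294, 0.017]
ft_force: [1.3, 6.1, 5.8]
finger_gap: 0.0085
```

```bash
python3 - <<'E'
from h import *
st();o=robot.observe()
print(inv_local(CASE,o["tool_pos"]))
ims=[]
for n in("top","scene"):
    im=cams.snapshot(n)[:,:,::-1];cv2.imwrite(f"pics/{n}2.png",im)
    ims.append(cv2.resize(im[80:280,140:440] if n=="top" else im[100:300,280:580],(400,267)))
cv2.imwrite("pics/lid2.png",np.hstack(ims))
E
```

```text
6.13 pos [0.678  0.2014 0.2287] F [1.3 6.1 5.8] gap 0.0085 q [0.14 0.35 1.5  0.01 1.28 0.07]
[0.06253606 0.00021962]
```

View pics/lid2.png

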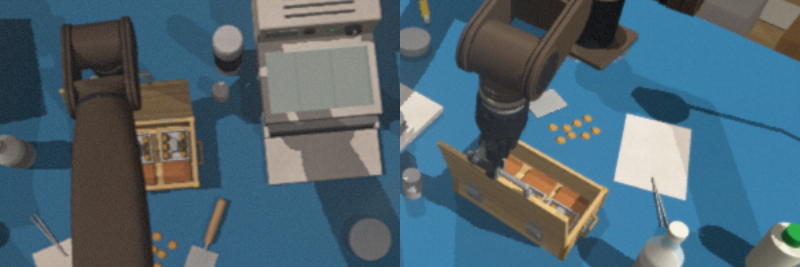

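>>> {"api": "arm_command", "payload": {
  "targets": [0,0,0,0,3,1,1,0,0,0,0,3,1,0.3,0,0,0,0,3,1,0.3,0,0,0,0,3,1,0.3,0,0,0,0,3,1,0.3,0,0,0,0,3,-10,0.3,0,0,0,0,3,-25,0.3,0,0,0,0,3,-60,0.3,0,0,0,0,3,-90,0.3,0,0,0,0,3,-90,0.3]
}}

```text
clock: 7.07
tool_pos: [0.6813, 0.199, 0.3257]
ee_rot: [2.139, 2.287, 0.02]
ft_force: [1.3, -0.6, 2.2]
finger_gap: 0.0304
```

```bash
python3 - <<'E'
from h import *
st()
# retreat towards dryer side
go([((.5,-.05,.3),DRY[2]),((.48,-.1,.3),DRY[2])])
E
```

```text
7.07 pos [0.6813 0.199  0.3257] F [ 1.3 -0.6  2.2] gap 0.0304 q [ 0.14  0.3   1.39 -0.    1.44  0.08]
to [ 0.5  -0.05  0.3 ] turn [ 0.7 -0.8 89.2] shift [-236.5 -197.8   22.2] d 309
to [ 0.48 -0.1   0.3 ] turn [ 0.7 -0.8 89.2] shift [-285.  -221.1   21.8] d 361
```

>>> {"api": "arm_command", "payload": {
  "targets": [0,0,89,-280,-220,22,0.2,0,0,89,-280,-220,22,0.2,0,0,89,-280,-220,22,0.2,0,0,89,-280,-220,22,0.2,0,0,89,-280,-220,22,0.2,0,0,89,-280,-220,22,0.2,0,0,89,-280,-220,22,0.2,0,0,89,-280,-220,22,0.2,0,0,89,-280,-220,22,0.2,0,0,89,-280,-220,22,0.2]
}}

```text
clock: 7.9
tool_pos: [0.4756, -0.0986, 0.2935]
ee_rot: [3.084, 0.587, 0.001]
ft_force: [0.1, -0.6, -0.5]
finger_gap: 0.0341
```

```bash
python3 - <<'E'
from h import *
st()
im=cams.snapshot("top")[:,:,::-1];cv2.imwrite("pics/top3.png",im);print([(round(d["conf"],2),np.round(d["rect"]).tolist()) for d in models.cut_out("top","tray1")])
x,y=[int(v) for v in proj("top",place(CASE,(-.078,0,.03)))[0]]
cv2.imwrite("pics/t3c.png",cv2.resize(im[y-50:y+50,x-66:x+66],(792,600),interpolation=2));print("crop org",x-66,y-50)
for m in[(-.156,.131,.06),(-.156,-.131,.06)]+[(-.053,k,.046) for k in(-.08,0,.08)]:print(m,proj("top",place(CASE,m))[0].round(1))
E
```

```text
7.9 pos [ 0.4756 -0.0986  0.2935] F [ 0.1 -0.6 -0.5] gap 0.0341 q [-0.41 -0.19  1.96 -0.    1.37  0.78]
[(0.95, [258.0, 179.0, 25.0, 39.0]), (0.94, [209.0, 181.0, 23.0, 39.0]), (0.59, [232.0, 176.0, 25.0, 46.0])]
crop org 177 147
(-0.156, 0.131, 0.06) [200.  225.7]
(-0.156, -0.131, 0.06) [287.9 219.3]
(-0.053, -0.08, 0.046) [269.1 187. ]
(-0.053, 0, 0.046) [242.7 188.9]
(-0.053, 0.08, 0.046) [216.3 190.8]
```

View pics/t3c.png

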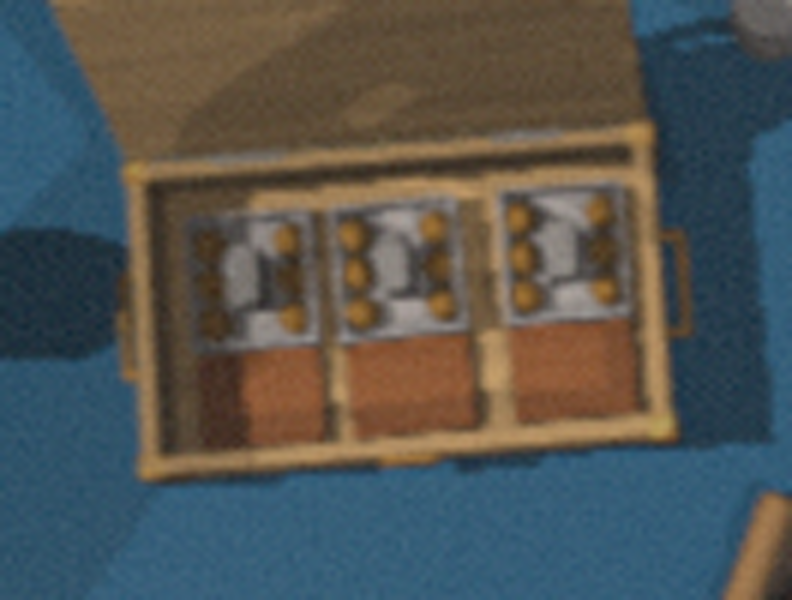

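```bash
python3 - <<'E'
from h import *
for u in[(216.9,192.4),(241.9,190.3),(269.9,187.9)]:
    b=ray("top",u,.046);print(b.round(4),inv_local(CASE,b).round(4))
b=ray("top",(269.9,187.9),.046)
go([((b[0],b[1],.12),.0726),((b[0],b[1],.031),.0726)])
E
```

```text
[0.552  0.2705 0.046 ] [-0.0581  0.0784]
[0.5584 0.1951 0.046 ] [-0.0572  0.0026]
[0.5657 0.1104 0.046 ] [-0.056  -0.0824]
to [0.566 0.11  0.12 ] turn [ 0.1 -0.1 17.9] shift [ 159.2 -158.9  173.8] d 284
to [0.566 0.11  0.031] turn [ 0.1 -0.1 17.9] shift [ 159.  -159.1  262.8] d 346
```

>>> {"api": "arm_command", "payload": {
  "targets": [0,0,18,159,-159,100,0.2,0,0,18,159,-159,100,0.2,0,0,18,159,-159,100,0.2,0,0,18,159,-159,100,0.2,0,0,18,159,-159,100,0.2,0,0,18,159,-159,174,0.2,0,0,18,159,-159,174,0.2,0,0,18,159,-159,174,0.2,0,0,18,159,-159,174,0.2,0,0,18,159,-159,174,0.2]
}}

```text
clock: 8.83
tool_pos: [0.5646, 0.1129, 0.1177]
ee_rot: [3.139, 0.122, -0.002]
ft_force: [0.4, 0.2, 0.4]
finger_gap: 0.034
```

```bash
python3 - <<'E'
from h import *
st()
im=cams.snapshot("scene")[:,:,::-1]
u=proj("scene",(.5657,.1104,.046))[0];print(u,proj("scene",robot.observe()["tool_pos"]))
x,y=u.astype(int)
cv2.imwrite("pics/s4.png",cv2.resize(im[y-55:y+45,x-66:x+66],(660,500),interpolation=2))
go([((.5657,.1104,.031),.0726)])
E
```

```text
8.83 pos [0.5646 0.1129 0.1177] F [0.4 0.2 0.4] gap 0.034 q [ 0.02  0.19  1.91 -0.    1.04  1.51]
[346.92600123 227.72403952] [[349.17443766 211.22175317]]
to [0.566 0.11  0.031] turn [ 0.  -0.1  0.2] shift [-0.4  1.9 88.5] d 89
```

View pics/s4.png

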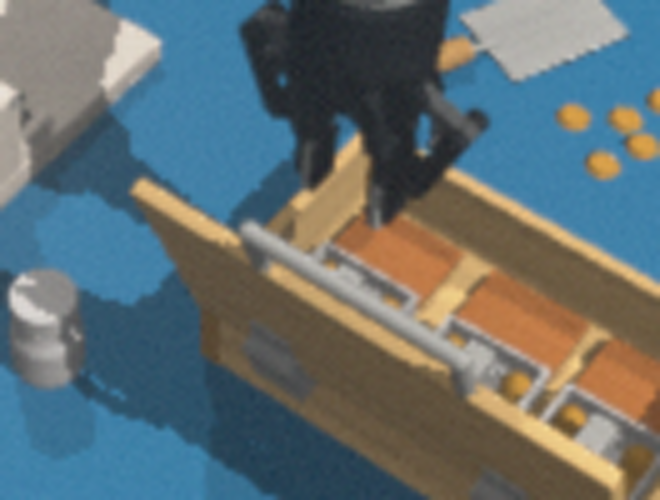

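>>> {"api": "arm_command", "payload": {
  "targets": [0,0,0,0,2,30,0.2,0,0,0,0,2,60,0.2,0,0,0,0,2,75,0.2,0,0,0,0,2,86,0.2,0,0,0,0,2,86,0.2,0,0,0,0,2,86,1,0,0,0,0,2,86,1,0,0,0,0,2,86,1,0,0,0,0,2,86,1,0,0,0,0,2,86,1],
  "grip_force": 70
}}

```text
clock: 9.72
tool_pos: [0.5668, 0.1098, 0.0346]
ee_rot: [3.139, 0.116, 0.007]
ft_force: [-1.1, -0.7, 6.2]
finger_gap: 0.0141
```

>>> {"api": "arm_command", "payload": {
  "targets": [0,0,0,0,0,-5,1,0,0,0,0,0,-10,1,0,0,0,0,0,-15,1,0,0,0,0,0,-30,1,0,0,0,0,0,-60,1,0,0,0,0,0,-90,1,0,0,0,0,0,-110,1,0,0,0,0,0,-110,1,0,0,0,0,0,-110,1]
}}

```text
clock: 10.47
tool_pos: [0.5653, 0.11, 0.1428]
ee_rot: [3.139, 0.115, 0.004]
ft_force: [0.7, -0.3, -4.9]
finger_gap: 0.014
```

```bash
python3 - <<'E'
from h import *
st();go([(place(DRY,(-.060,-.082,.15)),DRY[2])])
E
```

```text
10.47 pos [0.5653 0.11   0.1428] F [ 0.7 -0.3 -4.9] gap 0.014 q [ 0.02  0.16  1.9  -0.    1.08  1.51]
to [ 0.569 -0.312  0.15 ] turn [ 0.  -0.1 -0.5] shift [-27.3 421.4  -7.2] d 422
```

```bash
sed -i 's/^CASE=.*/CASE=np.array([.6156,.1936,.0726]);DRY=np.array([.6229,-.2248,.0813])/' h.py; python3 - <<'E'
from h import *
a=DRY[2];go([(place(DRY,(-.070,-.082,.143)),a),(place(DRY,(-.070,-.082,.09)),a),(place(DRY,(-.070,-.082,.048)),a)])
E
```

```text
to [ 0.56  -0.312  0.143] turn [ 0.  -0.1 -0.5] shift [-3.640e+01  4.207e+02 -2.000e-01] d 422
to [ 0.56  -0.312  0.09 ] turn [ 0.  -0.1 -0.5] shift [-36.6 420.7  52.8] d 426
to [ 0.56  -0.312  0.048] turn [ 0.  -0.1 -0.5] shift [-36.7 420.7  94.8] d 433
```

>>> {"api": "arm_command", "payload": {
  "targets": [0,0,0,-3,20,0,1,0,0,0,-6,55,0,1,0,0,0,-10,95,0,1,0,0,0,-14,135,0,1,0,0,0,-18,175,0,1,0,0,0,-22,215,0,1,0,0,0,-26,255,0,1,0,0,0,-30,290,0,1,0,0,0,-30,310,0,1,0,0,0,-30,320,0,1]
}}

```text
clock: 11.3
tool_pos: [0.5564, -0.2137, 0.1387]
ee_rot: [-3.138, -0.11, 0.007]
ft_force: [0.0, 0.5, -3.1]
finger_gap: 0.0138
```

>>> {"api": "arm_command", "payload": {
  "targets": [0,0,-0.5,-6,20,0,1,0,0,-0.5,-6,50,0,1,0,0,-0.5,-6,80,0,1,0,0,-0.5,-6,100,0,1,0,0,-0.5,-6,100,20,1,0,0,-0.5,-6,100,40,1,0,0,-0.5,-6,100,53,1,0,0,-0.5,-6,100,53,1,0,0,-0.5,-6,100,53,1]
}}

```text
clock: 12.05
tool_pos: [0.5585, -0.3097, 0.0864]
ee_rot: [-3.135, -0.13, 0.006]
ft_force: [-0.4, -0.0, -2.8]
finger_gap: 0.0136
```

```bash
python3 - <<'E'
from h import *
st();a=DRY[2];go([(place(DRY,(-.070,-.082,.048)),a)])
im=cams.snapshot("scene")[:,:,::-1]
u=proj("scene",robot.observe()["tool_pos"])[0];x,y=u.astype(int);print(x,y)
cv2.imwrite("pics/s5.png",cv2.resize(im[y-50:y+50,max(x-66,0):x+66],(660,500),interpolation=2))
E
```

```text
12.05 pos [ 0.5585 -0.3097  0.0864] F [-0.4 -0.  -2.8] gap 0.0136 q [-0.66  0.36  1.77  0.    1.02  0.82]
to [ 0.56  -0.312  0.048] turn [-0.2  0.2  0.1] shift [ 1.2  2.8 38.4] d 38
246 146
```

View pics/s5.png

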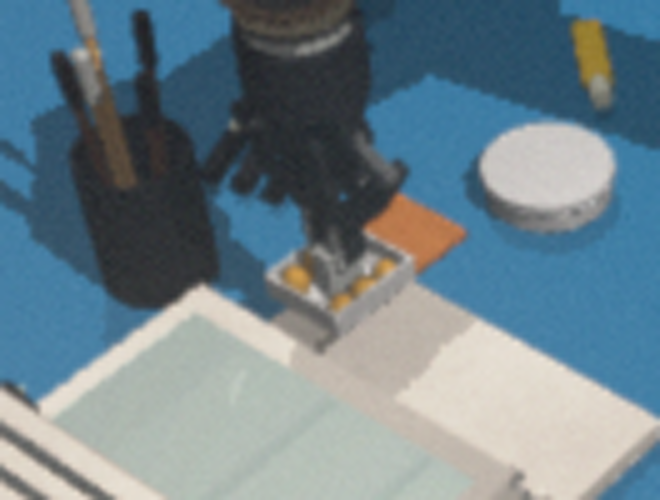

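>>> {"api": "arm_command", "payload": {
  "targets": [0,0,0,1,2,20,1,0,0,0,1,2,32,1,0,0,0,1,2,36,1,0,0,0,1,2,38,1,0,0,0,1,2,39,1,0,0,0,1,2,39,1]
}}

```text
clock: 12.6
tool_pos: [0.5611, -0.3136, 0.0505]
ee_rot: [3.138, 0.129, 0.001]
ft_force: [-0.7, 0.5, -3.3]
finger_gap: 0.0135
```

```bash
python3 - <<'E'
from h import *
st();print(inv_local(DRY,robot.observe()["tool_pos"]))
E
```

```text
12.6 pos [ 0.5611 -0.3136  0.0505] F [-0.7  0.5 -3.3] gap 0.0135 q [-0.67  0.41  1.77  0.    0.96  0.82]
[-0.06877703 -0.08344322]
```

>>> {"api": "arm_command", "payload": {
  "targets": [0,0,0,0,-1,2,1,0,0,0,0,-1,4,1,0,0,0,0,-1,4,1,0,0,0,0,-1,4,1]
}}

```text
clock: 12.93
tool_pos: [0.5612, -0.3128, 0.0466]
ee_rot: [3.138, 0.129, 0.002]
ft_force: [0.1, 0.6, -1.8]
finger_gap: 0.0139
```

>>> {"api": "arm_command", "payload": {
  "targets": [0,0,0,5,0,0,1,0,0,0,10,0,0,1,0,0,0,15,0,0,1,0,0,0,20,0,0,1,0,0,0,24,0,0,1,0,0,0,24,0,0,1]
}}

```text
clock: 13.43
tool_pos: [0.586, -0.3108, 0.0466]
ee_rot: [3.138, 0.129, 0.003]
ft_force: [-1.1, -0.4, 3.6]
finger_gap: 0.0139
```

```bash
python3 - <<'E'
from h import *
st();print(inv_local(DRY,robot.observe()["tool_pos"]))
im=cams.snapshot("top")[:,:,::-1]
x,y=proj("top",place(DRY,(-.06,0,.02)))[0].astype(int)
im2=cams.snapshot("scene")[:,:,::-1];x2,y2=proj("scene",place(DRY,(-.04,-.05,.03)))[0].astype(int)
cv2.imwrite("pics/s6.png",np.hstack([cv2.resize(i,(400,400),interpolation=2) for i in(im[y-40:y+40,x-30:x+50],im2[y2-40:y2+40,x2-40:x2+40])]))
E
```

```text
13.43 pos [ 0.586  -0.3108  0.0466] F [-1.1 -0.4  3.6] gap 0.0139 q [-0.64  0.46  1.72  0.    0.97  0.85]
[-0.0437373  -0.08268826]
```

View pics/s6.png

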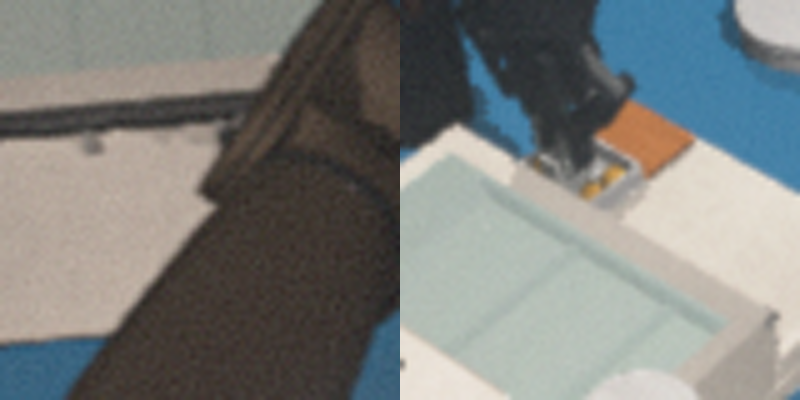

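>>> {"api": "arm_command", "payload": {
  "targets": [0,0,0,0,0,0,0.2,0,0,0,0,0,0,0.2,0,0,0,0,0,0,0.2,0,0,0,0,0,-10,0.2,0,0,0,0,0,-35,0.2,0,0,0,-35,0,-60,0.2,0,0,0,-75,0,-60,1,0,0,0,-115,0,-50,1,0,0,0,-120,0,-20,1,0,0,0,-120,0,-15,1]
}}

```text
clock: 14.37
tool_pos: [0.4612, -0.3185, 0.0581]
ee_rot: [-3.135, -0.125, 0.006]
ft_force: [-0.7, 0.6, -1.2]
finger_gap: 0.0
```

```bash
python3 - <<'E'
from h import *
st();print(inv_local(DRY,robot.observe()["tool_pos"]));a=DRY[2]
go([(place(DRY,(x,-.082,.0235)),a) for x in(-.162,-.02)])
for n in("scene","top"):
    cams.snapshot(n)
    for d in models.cut_out(n,"tray1"):print(n,round(d["conf"],2),d["rect"])
print(proj("scene",place(DRY,[(-.129,-.05,.028),(-.129,-.114,.028)])),proj("scene",robot.observe()["tool_pos"]))
im2=cams.snapshot("scene")[:,:,::-1];x2,y2=proj("scene",place(DRY,(-.08,-.05,.03)))[0].astype(int)
cv2.imwrite("pics/s7.png",cv2.resize(im2[y2-40:y2+40,x2-40:x2+40],(480,480),interpolation=2));print(x2-40,y2-40)
E
```

```text
14.37 pos [ 0.4612 -0.3185  0.0581] F [-0.7  0.6 -1.2] gap 0.0 q [-0.79  0.25  1.97  0.    0.93  0.71]
[-0.1687397  -0.08029354]
to [ 0.468 -0.32   0.024] turn [-0.3  0.2 -0.1] shift [ 6.9  1.9 34.6] d 35
to [ 0.61  -0.308  0.024] turn [-0.3  0.2 -0.1] shift [148.9   1.6  34. ] d 153
scene 0.92 [365.0, 225.3, 30.8, 31.6]
scene 0.75 [390.3, 238.3, 32.9, 31.7]
scene 0.72 [233.5, 147.1, 34.1, 20.8]
scene 0.71 [124.8, 148.1, 187.5, 132.7]
top 0.91 [207.3, 181.4, 27.6, 41.6]
top 0.73 [398.7, 170.5, 20.2, 40.9]
top 0.73 [231.5, 174.0, 26.6, 46.8]
[[268.16762843 154.2894038 ]
 [254.22650643 146.33988101]] [[266.99739511 136.99099233]]
217 121
```

View pics/s7.png

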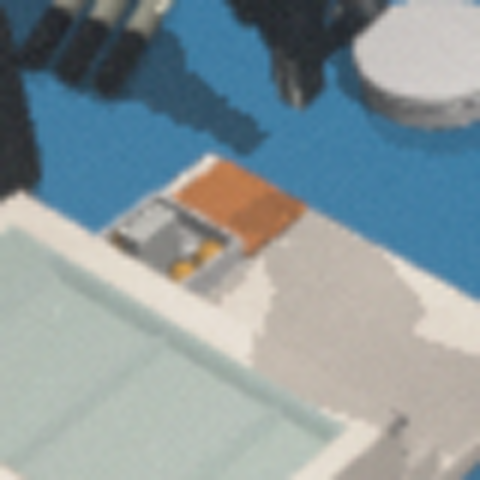

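>>> {"api": "arm_command", "payload": {
  "targets": [0,0,0,3,2,20,1,0,0,0,5,2,33,1,0,0,0,5,2,34,1,0,0,0,15,2,34,1,0,0,0,27,2,34,1,0,0,0,40,2,34,1,0,0,0,55,2,34,1,0,0,0,70,2,34,1,0,0,0,85,2,34,1,0,0,0,85,2,34,1]
}}

```text
clock: 15.45
tool_pos: [0.554, -0.3158, 0.0289]
ee_rot: [3.136, 0.131, 0.007]
ft_force: [-0.4, 0.2, 0.5]
finger_gap: -0.0002
```

```bash
python3 - <<'E'
from h import *
st();print(inv_local(DRY,robot.observe()["tool_pos"]));a=DRY[2]
go([(place(DRY,(x,-.082,.0235)),a) for x in(-.02,)])
E
```

```text
15.45 pos [ 0.554  -0.3158  0.0289] F [-0.4  0.2  0.5] gap -0.0002 q [-0.68  0.43  1.79  0.    0.91  0.81]
[-0.07607018 -0.0851527 ]
to [ 0.61  -0.308  0.024] turn [ 0.2 -0.2  0.1] shift [56.1 -3.   5.7] d 56
```

```bash
python3 - <<'E'
from h import *
im2=cams.snapshot("scene")[:,:,::-1]
cv2.imwrite("pics/s8.png",cv2.resize(im2[121:201,217:297],(480,480),interpolation=2))
E
```

```text
(no output)
```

View pics/s8.png

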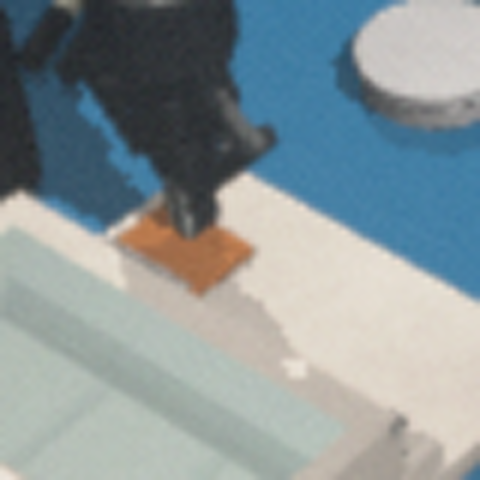

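```bash
python3 - <<'E'
from h import *
for u in[(217+254/6-.4,121+245/6-.4),(217+200/6-.4,121+293/6-.4),(217+303/6-.4,121+208/6-.4)]:print(inv_local(DRY,ray("scene",u,.028)).round(4))
E
```

```text
[-0.085  -0.0503]
[-0.0401 -0.0473]
[-0.1233 -0.0495]
```

>>> {"api": "arm_command", "payload": {
  "targets": [0,0,0,0,-3,-20,1,0,0,0,0,-3,-20,1,0,0,0,-30,-3,-20,1,0,0,0,-50,-3,-20,1,0,0,0,-50,-3,-20,1,0,0,0,-50,-3,0,1,0,0,0,-50,-3,4,1,0,0,0,-50,-3,5,1,0,0,0,-50,-3,5,1,0,0,0,-50,-3,5,1]
}}

```text
clock: 16.33
tool_pos: [0.5004, -0.3167, 0.0224]
ee_rot: [3.138, 0.129, 0.001]
ft_force: [-0.3, -0.0, -0.5]
finger_gap: 0.0001
```

```bash
python3 - <<'E'
from h import *
st();print(inv_local(DRY,robot.observe()["tool_pos"]));a=DRY[2]
go([(place(DRY,(x,-.082,.0235)),a) for x in(-.02,)])
E
```

```text
16.33 pos [ 0.5004 -0.3167  0.0224] F [-0.3 -0.  -0.5] gap 0.0001 q [-0.74  0.36  1.9   0.    0.87  0.75]
[-0.1295174  -0.08164724]
to [ 0.61  -0.308  0.024] turn [ 0.  -0.   0.1] shift [109.5   0.5  -1.1] d 110
```

>>> {"api": "arm_command", "payload": {
  "targets": [0,0,0,10,0,0,1,0,0,0,20,0,0,1,0,0,0,30,0,0,1,0,0,0,40,0,0,1,0,0,0,50,0,0,1,0,0,0,60,0,0,1,0,0,0,70,0,0,1,0,0,0,80,0,0,1,0,0,0,88,0,0,1,0,0,0,88,0,0,1]
}}

```text
clock: 17.17
tool_pos: [0.5896, -0.3091, 0.0222]
ee_rot: [3.138, 0.13, 0.003]
ft_force: [0.3, -0.1, -0.7]
finger_gap: 0.0002
```

```bash
python3 - <<'E'
from h import *
st();print(inv_local(DRY,robot.observe()["tool_pos"]));a=DRY[2]
go([(place(DRY,(x,-.082,.0225)),a) for x in(-.02,)])
E
```

```text
17.17 pos [ 0.5896 -0.3091  0.0222] F [ 0.3 -0.1 -0.7] gap 0.0002 q [-0.64  0.5   1.72  0.    0.93  0.85]
[-0.04005905 -0.0813267 ]
to [ 0.61  -0.308  0.022] turn [ 0.1 -0.1  0.1] shift [20.1  0.7 -0.2] d 20
```

>>> {"api": "arm_command", "payload": {
  "targets": [0,0,0,8,0,0,1,0,0,0,16,0,0,1,0,0,0,21,0,0,1,0,0,0,21,0,0,1,0,0,0,21,0,0,1,0,0,0,0,0,0,1,0,0,0,-30,0,0,1,0,0,0,-30,0,-40,1,0,0,0,-30,0,-80,1,0,0,0,-30,-40,-120,0.2]
}}

```text
clock: 18.0
tool_pos: [0.5561, -0.2866, 0.1348]
ee_rot: [3.134, 0.121, 0.008]
ft_force: [1.8, -0.2, 2.4]
finger_gap: 0.011
```

>>> {"api": "arm_command", "payload": {
  "targets": [0,0,0,0,-40,-20,0.2,0,0,0,-10,-80,-30,0.2,0,0,0,-10,-120,-30,0.2,0,0,0,-10,-160,-30,0.2,0,0,0,-10,-160,-30,0.2]
}}

```text
clock: 18.42
tool_pos: [0.5313, -0.1176, 0.1617]
ee_rot: [-3.136, -0.136, -0.002]
ft_force: [-0.0, -0.2, -0.1]
finger_gap: 0.0342
```

```bash
python3 - <<'E'
from h import *
st()
ims=[]
for n in("top","scene"):
    im=cams.snapshot(n)[:,:,::-1];cv2.imwrite(f"pics/{n}9.png",im)
    x,y=proj(n,place(DRY,(-.02,-.06,.05)))[0].astype(int)
    ims.append(cv2.resize(im[y-40:y+40,x-40:x+40],(400,400),interpolation=2))
    print(n,[(round(d["conf"],2),np.round(d["rect"]).tolist()) for d in models.cut_out(n,"tray1")])
cv2.imwrite("pics/v9.png",np.hstack(ims))
E
```

```text
18.42 pos [ 0.5313 -0.1176  0.1617] F [-0.  -0.2 -0.1] gap 0.0342 q [-0.41  0.07  1.96  0.    1.11  1.08]
top [(0.86, [231.0, 176.0, 27.0, 44.0]), (0.58, [209.0, 184.0, 25.0, 37.0])]
scene [(0.93, [367.0, 227.0, 28.0, 27.0]), (0.76, [391.0, 241.0, 30.0, 30.0])]
```

View pics/v9.png

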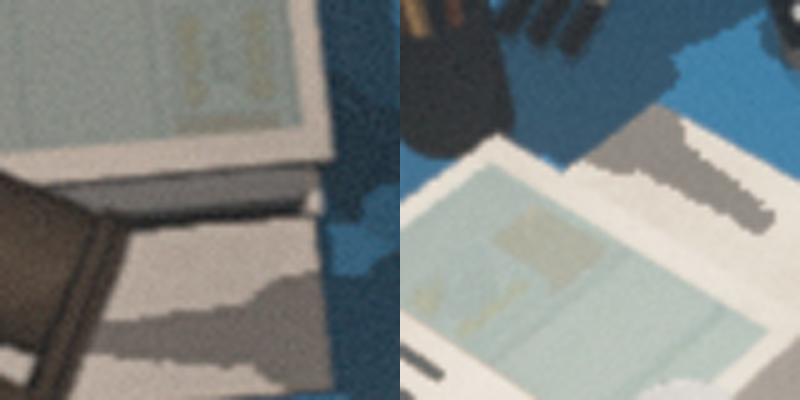

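```bash
python3 - <<'E'
from h import *
go([((.5584,.1951,z),.0726) for z in (.16,.12,.034)])
E
```

```text
to [0.558 0.195 0.16 ] turn [ 0.  -0.1  0.5] shift [  51.8 -316.3    1.5] d 320
to [0.558 0.195 0.12 ] turn [ 0.  -0.1  0.5] shift [  51.7 -316.3   41.5] d 323
to [0.558 0.195 0.034] turn [ 0.  -0.1  0.5] shift [  51.6 -316.4  127.5] d 345
```

>>> {"api": "arm_command", "payload": {
  "targets": [0,0,0.5,52,-316,0,0.2,0,0,0.5,52,-316,0,0.2,0,0,0.5,52,-316,0,0.2,0,0,0.5,52,-316,0,0.2,0,0,0.5,52,-316,0,0.2,0,0,0.5,52,-316,0,0.2,0,0,0.5,52,-316,0,0.2,0,0,0.5,52,-316,0,0.2,0,0,0.5,52,-316,40,0.2,0,0,0.5,52,-316,70,0.2]
}}

```text
clock: 19.45
tool_pos: [0.5608, 0.1964, 0.0918]
ee_rot: [-3.139, -0.117, -0.008]
ft_force: [-0.2, -1.3, -1.1]
finger_gap: 0.0343
```

```bash
python3 - <<'E'
from h import *
st();go([((.5584,.1951,z),.0726) for z in (.034,)])
E
```

```text
19.45 pos [0.5608 0.1964 0.0918] F [-0.2 -1.3 -1.1] gap 0.0343 q [0.17 0.26 1.88 0.   0.99 1.66]
to [0.558 0.195 0.034] turn [-0.  -0.3  0.1] shift [-2.7  1.1 57.8] d 58
```

>>> {"api": "arm_command", "payload": {
  "targets": [0,0,0,-2,1,30,0.2,0,0,0,-2,1,45,0.2,0,0,0,-2,1,56,0.2,0,0,0,-2,1,57,0.2,0,0,0,-2,1,57,0.2,0,0,0,-2,1,57,1,0,0,0,-2,1,57,1,0,0,0,-2,1,57,1,0,0,0,-2,1,57,1,0,0,0,-2,1,57,1]
}}

```text
clock: 20.28
tool_pos: [0.5581, 0.1944, 0.0365]
ee_rot: [-3.139, -0.115, -0.007]
ft_force: [0.8, -1.9, 5.4]
finger_gap: 0.0136
```

>>> {"api": "arm_command", "payload": {
  "targets": [0,0,0,0,0,-5,1,0,0,0,0,0,-10,1,0,0,0,0,0,-15,1,0,0,0,0,0,-30,1,0,0,0,0,0,-60,1,0,0,0,0,0,-90,1,0,0,0,0,0,-105,1,0,0,0,0,0,-105,1,0,0,0,0,0,-105,1]
}}

```text
clock: 21.03
tool_pos: [0.5561, 0.1945, 0.1397]
ee_rot: [-3.139, -0.115, -0.001]
ft_force: [-1.2, 0.2, -4.0]
finger_gap: 0.014
```

```bash
python3 - <<'E'
from h import *
st();a=DRY[2];go([(place(DRY,(-.070,0,z)),a) for z in(.141,.08,.048)])
E
```

```text
21.03 pos [0.5561 0.1945 0.1397] F [-1.2  0.2 -4. ] gap 0.014 q [0.16 0.19 1.87 0.   1.08 1.66]
to [ 0.553 -0.23   0.141] turn [-0.  -0.1 -0.5] shift [-34.2 423.6  -1.3] d 425
to [ 0.553 -0.23   0.08 ] turn [-0.  -0.1 -0.5] shift [-34.2 423.6  59.7] d 429
to [ 0.553 -0.23   0.048] turn [-0.  -0.1 -0.5] shift [-34.3 423.6  91.7] d 435
```

>>> {"api": "arm_command", "payload": {
  "targets": [0,0,0,-3,20,0,1,0,0,0,-6,55,0,1,0,0,0,-10,95,0,1,0,0,0,-14,135,0,1,0,0,0,-18,175,0,1,0,0,0,-22,215,0,1,0,0,0,-26,255,0,1,0,0,0,-30,290,0,1,0,0,0,-34,320,0,1,0,0,0,-34,320,0,1]
}}

```text
clock: 21.87
tool_pos: [0.5439, -0.1319, 0.1367]
ee_rot: [3.139, 0.107, -0.006]
ft_force: [-0.2, 0.3, -2.9]
finger_gap: 0.0137
```

```bash
python3 - <<'E'
from h import *
st();a=DRY[2];go([(place(DRY,(-.070,0,z)),a) for z in(.055,)])
E
```

```text
21.87 pos [ 0.5439 -0.1319  0.1367] F [-0.2  0.3 -2.9] gap 0.0137 q [-0.42  0.13  1.94 -0.    1.07  1.09]
to [ 0.553 -0.23   0.055] turn [ 0.   0.2 -0.7] shift [ 2.9 98.9 81.7] d 128
```

>>> {"api": "arm_command", "payload": {
  "targets": [0,0,-0.7,3,30,0,1,0,0,-0.7,3,60,0,1,0,0,-0.7,3,85,0,1,0,0,-0.7,3,99,0,1,0,0,-0.7,3,99,10,1,0,0,-0.7,3,99,30,1,0,0,-0.7,3,99,55,1,0,0,-0.7,3,99,75,1,0,0,-0.7,3,99,80,1,0,0,-0.7,3,99,80,1]
}}

```text
clock: 22.7
tool_pos: [0.5534, -0.223, 0.0554]
ee_rot: [-3.134, -0.135, 0.01]
ft_force: [-0.5, -0.3, -4.2]
finger_gap: 0.0136
```

```bash
python3 - <<'E'
from h import *
st();a=DRY[2];print(inv_local(DRY,robot.observe()["tool_pos"]));go([(place(DRY,(-.070,0,z)),a) for z in(.0485,)])
E
```

```text
22.7 pos [ 0.5534 -0.223   0.0554] F [-0.5 -0.3 -4.2] gap 0.0136 q [-0.55  0.32  1.88  0.    0.95  0.93]
[-0.06911245  0.00742248]
to [ 0.553 -0.23   0.048] turn [-0.3  0.4  0.3] shift [-0.9  7.5  6.9] d 10
```

>>> {"api": "arm_command", "payload": {
  "targets": [0,0,0,0,7,0,1,0,0,0,0,7,3,1,0,0,0,0,7,6,1,0,0,0,0,7,8,1,0,0,0,0,7,8,1,0,0,0,0,7,8,1]
}}

```text
clock: 23.2
tool_pos: [0.5566, -0.2328, 0.0516]
ee_rot: [3.139, 0.134, 0.0]
ft_force: [0.6, -0.2, -3.9]
finger_gap: 0.0137
```

```bash
python3 - <<'E'
from h import *
st();a=DRY[2];print(inv_local(DRY,robot.observe()["tool_pos"]));go([(place(DRY,(-.044,0,z)),a) for z in(.0485,)])
E
```

```text
23.2 pos [ 0.5566 -0.2328  0.0516] F [ 0.6 -0.2 -3.9] gap 0.0137 q [-0.56  0.34  1.87  0.    0.93  0.92]
[-0.06674923 -0.00253782]
to [ 0.579 -0.228  0.048] turn [ 0.  -0.   0.2] shift [22.8 -2.4  3.1] d 23
```

>>> {"api": "arm_command", "payload": {
  "targets": [0,0,0,0,-2,2,1,0,0,0,0,-2,4,1,0,0,0,0,-2,4,1,0,0,0,0,-2,4,1,0,0,0,6,-2,4,1,0,0,0,12,-2,4,1,0,0,0,18,-2,4,1,0,0,0,23,-2,4,1,0,0,0,23,-2,4,1,0,0,0,23,-2,4,1]
}}

```text
clock: 24.03
tool_pos: [0.5805, -0.2296, 0.0486]
ee_rot: [3.137, 0.135, 0.004]
ft_force: [-0.7, -0.6, 4.4]
finger_gap: 0.0134
```

```bash
python3 - <<'E'
from h import *
st();a=DRY[2];print(inv_local(DRY,robot.observe()["tool_pos"]))
E
```

```text
24.03 pos [ 0.5805 -0.2296  0.0486] F [-0.7 -0.6  4.4] gap 0.0134 q [-0.54  0.38  1.82 -0.    0.94  0.95]
[-0.04262571 -0.00130603]
```

>>> {"api": "arm_command", "payload": {
  "targets": [0,0,0,0,0,0,0.2,0,0,0,0,0,0,0.2,0,0,0,0,0,0,0.2,0,0,0,0,0,-10,0.2,0,0,0,0,0,-35,0.2,0,0,0,-35,0,-60,0.2,0,0,0,-75,0,-60,1,0,0,0,-115,0,-50,1,0,0,0,-120,0,-20,1,0,0,0,-120,0,-15,1]
}}

```text
clock: 24.87
tool_pos: [0.4557, -0.2373, 0.0596]
ee_rot: [-3.135, -0.131, 0.007]
ft_force: [-0.6, 0.8, -0.7]
finger_gap: -0.0001
```

>>> {"api": "arm_command", "payload": {
  "targets": [0,0,0,0,0,20,1,0,0,0,0,0,34,1,0,0,0,0,0,36,1,0,0,0,0,0,36,1,0,0,0,0,0,36,1]
}}

```text
clock: 25.28
tool_pos: [0.4609, -0.2394, 0.0273]
ee_rot: [3.138, 0.135, 0.002]
ft_force: [0.1, 0.2, 1.0]
finger_gap: -0.0
```

```bash
python3 - <<'E'
from h import *
st();a=DRY[2];print(inv_local(DRY,robot.observe()["tool_pos"]));go([(place(DRY,(-.02,0,z)),a) for z in(.0225,)])
E
```

```text
25.28 pos [ 0.4609 -0.2394  0.0273] F [0.1 0.2 1. ] gap -0.0 q [-0.67  0.22  2.08  0.    0.84  0.81]
[-0.16267188 -0.00142514]
to [ 0.603 -0.226  0.022] turn [ 0.  -0.1  0.3] shift [142.7  -0.8   4.9] d 143
```

>>> {"api": "arm_command", "payload": {
  "targets": [0,0,0,0,0,5,1,0,0,0,0,0,5,1,0,0,0,0,0,5,1,0,0,0,0,0,5,1,0,0,0,6,0,5,1,0,0,0,6,0,5,1]
}}

```text
clock: 25.78
tool_pos: [0.4668, -0.2388, 0.0219]
ee_rot: [3.138, 0.134, 0.002]
ft_force: [0.0, -0.6, 0.0]
finger_gap: -0.0001
```

```bash
python3 - <<'E'
from h import *
st();a=DRY[2];print(inv_local(DRY,robot.observe()["tool_pos"]));go([(place(DRY,(-.02,0,z)),a) for z in(.0225,)])
E
```

```text
25.78 pos [ 0.4668 -0.2388  0.0219] F [ 0.  -0.6  0. ] gap -0.0001 q [-0.67  0.24  2.07  0.    0.83  0.82]
[-0.1567639  -0.00130398]
to [ 0.603 -0.226  0.022] turn [ 0.1 -0.1  0.2] shift [136.8  -0.7  -0.4] d 137
```

>>> {"api": "arm_command", "payload": {
  "targets": [0,0,0,10,0,-0.5,1,0,0,0,20,0,-0.5,1,0,0,0,30,0,-0.5,1,0,0,0,40,0,-0.5,1,0,0,0,50,0,-0.5,1,0,0,0,60,0,-0.5,1,0,0,0,70,0,-0.5,1,0,0,0,80,0,-0.5,1,0,0,0,90,0,-0.5,1,0,0,0,90,0,-0.5,1]
}}

```text
clock: 26.62
tool_pos: [0.5579, -0.2308, 0.0222]
ee_rot: [3.138, 0.135, 0.004]
ft_force: [0.1, -0.2, 0.6]
finger_gap: -0.0001
```

```bash
python3 - <<'E'
from h import *
st();a=DRY[2];print(inv_local(DRY,robot.observe()["tool_pos"]));go([(place(DRY,(-.02,0,z)),a) for z in(.0225,)])
E
```

```text
26.62 pos [ 0.5579 -0.2308  0.0222] F [ 0.1 -0.2  0.6] gap -0.0001 q [-0.56  0.38  1.88  0.    0.88  0.92]
[-0.06531697 -0.00072923]
to [ 0.603 -0.226  0.022] turn [ 0.1 -0.2  0.3] shift [45.3 -0.5 -0.2] d 45
```

>>> {"api": "arm_command", "payload": {
  "targets": [0,0,0,10,0,0,1,0,0,0,20,0,0,1,0,0,0,30,0,0,1,0,0,0,40,0,0,1,0,0,0,46,0,0,1,0,0,0,46,0,0,1,0,0,0,46,0,0,1,0,0,0,20,0,0,1,0,0,0,-10,0,0,1,0,0,0,-10,0,-40,1]
}}

```text
clock: 27.45
tool_pos: [0.5329, -0.2257, 0.0503]
ee_rot: [-3.123, -0.131, 0.035]
ft_force: [-1.0, 0.8, -2.6]
finger_gap: 0.0001
```

>>> {"api": "arm_command", "payload": {
  "targets": [0,0,0,0,0,-40,1,0,0,0,0,-10,-80,0.2,0,0,0,0,-50,-95,0.2,0,0,0,0,-90,-95,0.2,0,0,0,0,-130,-95,0.2,0,0,0,0,-170,-95,0.2,0,0,0,0,-170,-95,0.2]
}}

```text
clock: 28.03
tool_pos: [0.5299, -0.0566, 0.1571]
ee_rot: [-3.136, -0.142, -0.002]
ft_force: [0.0, -0.2, -0.4]
finger_gap: 0.0342
```

```bash
python3 - <<'E'
from h import *
st()
ims=[]
for n in("top","scene"):
    im=cams.snapshot(n)[:,:,::-1];cv2.imwrite(f"pics/{n}10.png",im)
    x,y=proj(n,place(DRY,(0,-.02,.05)))[0].astype(int)
    ims.append(cv2.resize(im[y-40:y+40,x-40:x+40],(400,400),interpolation=2))
    if n=="top":
        x,y=proj(n,place(CASE,(-.078,0,.03)))[0].astype(int);k=im[y-40:y+40,x-50:x+50];print("case org",x-50,y-40)
    print(n,[(round(d["conf"],2),np.round(d["rect"]).tolist()) for d in models.cut_out(n,"tray1")])
v=np.hstack(ims);k=cv2.resize(k,(400,320),interpolation=2)[:200]
k0=cv2.resize(im[215:315,330:430],(400,200))
v=cv2.resize(v,(800,400));cv2.imwrite("pics/v10.png",np.vstack([v,np.hstack([k,k0])]))
E
```

```text
28.03 pos [ 0.5299 -0.0566  0.1571] F [ 0.  -0.2 -0.4] gap 0.0342 q [-0.3   0.05  1.99  0.    1.1   1.18]
case org 194 157
top [(0.61, [208.0, 181.0, 23.0, 42.0]), (0.27, [299.0, 144.0, 14.0, 12.0])]
scene [(0.63, [393.0, 239.0, 26.0, 31.0]), (0.35, [126.0, 150.0, 185.0, 132.0])]
```

View pics/v10.png

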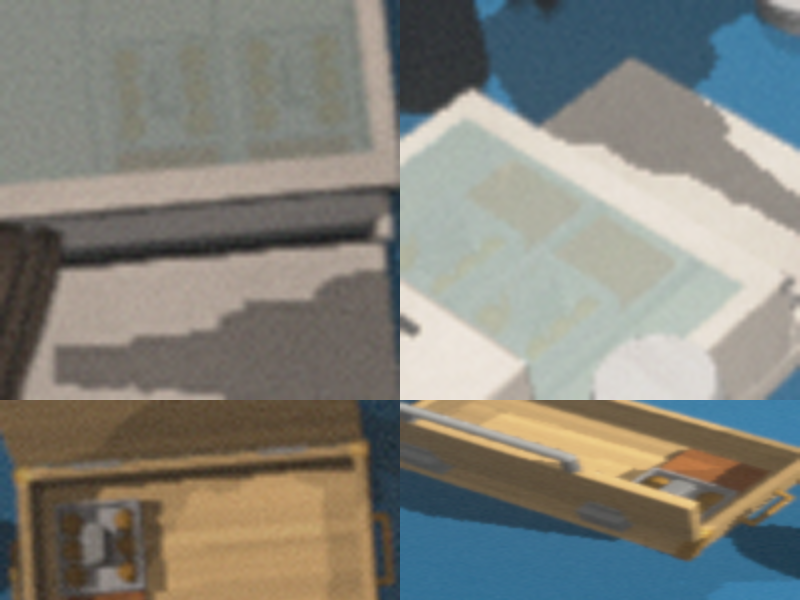

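```bash
python3 - <<'E'
from h import *
print(ray("top",(217.3,192.6),.046))
go([((.5515,.2695,z),.0726) for z in (.157,.034)])
E
```

```text
[0.55138108 0.26930956 0.046     ]
to [0.552 0.27  0.157] turn [ 0.  -0.1  0.7] shift [ 4.840e+01 -3.295e+02  1.000e-01] d 333
to [0.552 0.27  0.034] turn [ 0.  -0.1  0.7] shift [  48.2 -329.6  123.1] d 355
```

>>> {"api": "arm_command", "payload": {
  "targets": [0,0,0.7,48,-329,0,0.2,0,0,0.7,48,-329,0,0.2,0,0,0.7,48,-329,0,0.2,0,0,0.7,48,-329,0,0.2,0,0,0.7,48,-329,0,0.2,0,0,0.7,48,-329,0,0.2,0,0,0.7,48,-329,0,0.2,0,0,0.7,48,-329,0,0.2,0,0,0.7,48,-329,35,0.2,0,0,0.7,48,-329,65,0.2]
}}

```text
clock: 29.07
tool_pos: [0.5535, 0.2713, 0.0932]
ee_rot: [-3.138, -0.117, -0.01]
ft_force: [-0.1, -0.2, -0.9]
finger_gap: 0.0344
```

```bash
python3 - <<'E'
from h import *
st();go([((.5515,.2695,z),.0726) for z in (.034,)])
E
```

```text
29.07 pos [0.5535 0.2713 0.0932] F [-0.1 -0.2 -0.9] gap 0.0344 q [0.29 0.3  1.83 0.   1.01 1.79]
to [0.552 0.27  0.034] turn [-0.1 -0.4  0.1] shift [-2.5  1.7 59.1] d 59
```

>>> {"api": "arm_command", "payload": {
  "targets": [0,0,0,-2,1,30,0.2,0,0,0,-2,1,45,0.2,0,0,0,-2,1,56,0.2,0,0,0,-2,1,58,0.2,0,0,0,-2,1,58,0.2,0,0,0,-2,1,58,1,0,0,0,-2,1,58,1,0,0,0,-2,1,58,1,0,0,0,-2,1,58,1,0,0,0,-2,1,58,1]
}}

```text
clock: 29.9
tool_pos: [0.5505, 0.2687, 0.0361]
ee_rot: [-3.139, -0.115, -0.007]
ft_force: [0.7, -1.4, 5.2]
finger_gap: 0.0137
```

>>> {"api": "arm_command", "payload": {
  "targets": [0,0,0,0,0,-5,1,0,0,0,0,0,-10,1,0,0,0,0,0,-15,1,0,0,0,0,0,-30,1,0,0,0,0,0,-60,1,0,0,0,0,0,-90,1,0,0,0,0,0,-105,1,0,0,0,0,0,-105,1,0,0,0,0,0,-105,1]
}}

```text
clock: 30.65
tool_pos: [0.5487, 0.2686, 0.1393]
ee_rot: [-3.139, -0.115, -0.001]
ft_force: [-0.4, 0.4, -4.0]
finger_gap: 0.0142
```

```bash
python3 - <<'E'
from h import *
st();a=DRY[2];go([(place(DRY,(-.070,.082,z)),a) for z in(.141,.055)])
E
```

```text
30.65 pos [0.5487 0.2686 0.1393] F [-0.4  0.4 -4. ] gap 0.0142 q [0.29 0.24 1.81 0.   1.09 1.79]
to [ 0.546 -0.149  0.141] turn [-0.  -0.1 -0.5] shift [-32.8 416.   -1.9] d 417
to [ 0.546 -0.149  0.055] turn [-0.  -0.1 -0.5] shift [-32.9 416.1  84.1] d 426
```

>>> {"api": "arm_command", "payload": {
  "targets": [0,0,0,-3,20,0,1,0,0,0,-6,55,0,1,0,0,0,-10,95,0,1,0,0,0,-14,135,0,1,0,0,0,-18,175,0,1,0,0,0,-22,215,0,1,0,0,0,-26,255,0,1,0,0,0,-30,290,0,1,0,0,0,-32,316,0,1,0,0,0,-32,316,0,1]
}}

```text
clock: 31.48
tool_pos: [0.5382, -0.0532, 0.1362]
ee_rot: [3.139, 0.108, -0.007]
ft_force: [1.2, 0.3, -2.7]
finger_gap: 0.014
```

>>> {"api": "arm_command", "payload": {
  "targets": [0,0,-0.5,0,20,0,1,0,0,-0.5,0,50,0,1,0,0,-0.5,0,80,0,1,0,0,-0.5,0,100,0,1,0,0,-0.5,0,100,0,1,0,0,-0.5,0,100,20,1,0,0,-0.5,0,100,45,1,0,0,-0.5,0,100,65,1,0,0,-0.5,0,100,74,1,0,0,-0.5,0,100,74,1]
}}

```text
clock: 32.32
tool_pos: [0.544, -0.1464, 0.0603]
ee_rot: [-3.134, -0.13, 0.013]
ft_force: [-0.4, 0.4, -3.6]
finger_gap: 0.0139
```

```bash
python3 - <<'E'
from h import *
st();a=DRY[2];print(inv_local(DRY,robot.observe()["tool_pos"]));go([(place(DRY,(-.070,.082,z)),a) for z in(.048,)])
E
```

```text
32.32 pos [ 0.544  -0.1464  0.0603] F [-0.4  0.4 -3.6] gap 0.0139 q [-0.44  0.25  1.96  0.    0.94  1.04]
[-0.0723128   0.08456686]
to [ 0.546 -0.149  0.048] turn [-0.3  0.5  0.1] shift [ 2.4  2.6 12.2] d 13
```

>>> {"api": "arm_command", "payload": {
  "targets": [0,0,0,0,1,5,1,0,0,0,0,1,10,1,0,0,0,0,1,12,1,0,0,0,0,1,12,1,0,0,0,0,1,12,1,0,0,0,0,1,12,1]
}}

```text
clock: 32.82
tool_pos: [0.5478, -0.15, 0.0536]
ee_rot: [3.138, 0.129, 0.002]
ft_force: [0.9, -0.5, -2.8]
finger_gap: 0.0137
```

```bash
python3 - <<'E'
from h import *
st();a=DRY[2];print(inv_local(DRY,robot.observe()["tool_pos"]));go([(place(DRY,(-.044,.082,z)),a) for z in(.048,)])
E
```

```text
32.82 pos [ 0.5478 -0.15    0.0536] F [ 0.9 -0.5 -2.8] gap 0.0137 q [-0.45  0.27  1.96  0.    0.92  1.04]
[-0.06876422  0.08061799]
to [ 0.572 -0.147  0.048] turn [ 0.  -0.1  0. ] shift [24.8 -1.4  5.7] d 25
```

>>> {"api": "arm_command", "payload": {
  "targets": [0,0,0,0,-1,2,1,0,0,0,0,-1,4,1,0,0,0,0,-1,6,1,0,0,0,0,-1,6,1,0,0,0,6,-1,6,1,0,0,0,12,-1,6,1,0,0,0,18,-1,6,1,0,0,0,25,-1,6,1,0,0,0,25,-1,6,1,0,0,0,25,-1,6,1]
}}

```text
clock: 33.65
tool_pos: [0.5739, -0.1473, 0.0481]
ee_rot: [3.137, 0.129, 0.006]
ft_force: [-0.4, -0.3, 3.4]
finger_gap: 0.0136
```

```bash
python3 - <<'E'
from h import *
st();a=DRY[2];print(inv_local(DRY,robot.observe()["tool_pos"]))
E
```

```text
33.65 pos [ 0.5739 -0.1473  0.0481] F [-0.4 -0.3  3.4] gap 0.0136 q [-0.42  0.32  1.9   0.    0.92  1.07]
[-0.04254016  0.08121875]
```

>>> {"api": "arm_command", "payload": {
  "targets": [0,0,0,0,0,0,0.2,0,0,0,0,0,0,0.2,0,0,0,0,0,0,0.2,0,0,0,0,0,-10,0.2,0,0,0,0,0,-35,0.2,0,0,0,-35,0,-60,0.2,0,0,0,-75,0,-60,1,0,0,0,-115,0,-50,1,0,0,0,-118,0,-20,1,0,0,0,-118,0,-15,1]
}}

```text
clock: 34.48
tool_pos: [0.4504, -0.1549, 0.0594]
ee_rot: [-3.136, -0.126, 0.007]
ft_force: [-0.5, 0.2, 0.1]
finger_gap: 0.0
```

>>> {"api": "arm_command", "payload": {
  "targets": [0,0,0,0,0,20,1,0,0,0,0,0,34,1,0,0,0,0,0,39,1,0,0,0,0,0,39,1,0,0,0,0,0,39,1,0,0,0,0,0,39,1]
}}

```text
clock: 34.98
tool_pos: [0.4558, -0.1569, 0.0239]
ee_rot: [3.138, 0.129, 0.002]
ft_force: [-0.6, -0.2, 0.5]
finger_gap: -0.0002
```

```bash
python3 - <<'E'
from h import *
st();a=DRY[2];print(inv_local(DRY,robot.observe()["tool_pos"]));go([(place(DRY,(-.02,.082,z)),a) for z in(.0225,)])
E
```

```text
34.98 pos [ 0.4558 -0.1569  0.0239] F [-0.6 -0.2  0.5] gap -0.0002 q [-0.54  0.15  2.17  0.    0.82  0.95]
[-0.16104299  0.08126342]
to [ 0.596 -0.145  0.022] turn [ 0.1 -0.1  0.1] shift [141.   -0.6   1.7] d 141
```

>>> {"api": "arm_command", "payload": {
  "targets": [0,0,0,0,0,1.5,1,0,0,0,8,0,1.5,1,0,0,0,18,0,1.5,1,0,0,0,28,0,1.5,1,0,0,0,40,0,1.5,1,0,0,0,52,0,1.5,1,0,0,0,64,0,1.5,1,0,0,0,76,0,1.5,1,0,0,0,88,0,1.5,1,0,0,0,88,0,1.5,1]
}}

```text
clock: 35.82
tool_pos: [0.5445, -0.1493, 0.0218]
ee_rot: [3.138, 0.13, 0.002]
ft_force: [-0.3, 0.6, -0.5]
finger_gap: -0.0
```

```bash
python3 - <<'E'
from h import *
st();a=DRY[2];print(inv_local(DRY,robot.observe()["tool_pos"]));go([(place(DRY,(-.02,.082,z)),a) for z in(.0225,)])
E
```

```text
35.82 pos [ 0.5445 -0.1493  0.0218] F [-0.3  0.6 -0.5] gap -0.0 q [-0.45  0.31  1.97 -0.    0.85  1.04]
[-0.07200789  0.08166716]
to [ 0.596 -0.145  0.022] turn [ 0.  -0.1  0.1] shift [52.  -0.2 -0.7] d 52
```

>>> {"api": "arm_command", "payload": {
  "targets": [0,0,0,10,0,0,1,0,0,0,20,0,0,1,0,0,0,32,0,0,1,0,0,0,44,0,0,1,0,0,0,53,0,0,1,0,0,0,53,0,0,1,0,0,0,53,0,0,1,0,0,0,25,0,0,1,0,0,0,-10,0,0,1,0,0,0,-10,0,-40,1]
}}

```text
clock: 36.65
tool_pos: [0.5152, -0.1433, 0.0478]
ee_rot: [-3.123, -0.126, 0.047]
ft_force: [-1.8, 1.5, -3.5]
finger_gap: -0.0001
```

>>> {"api": "arm_command", "payload": {
  "targets": [0,0,0,0,0,-40,1,0,0,0,0,0,-80,1,0,0,0,0,0,-120,1,0,0,0,0,-30,-160,0.3,0,0,0,0,-60,-200,0.3,0,0,0,0,-100,-240,0.3,0,0,0,0,-140,-265,0.3,0,0,0,0,-140,-265,0.3,0,0,0,0,-140,-265,0.3]
}}

```text
clock: 37.4
tool_pos: [0.5222, -0.0069, 0.3333]
ee_rot: [3.138, 0.136, 0.019]
ft_force: [0.6, 0.2, 1.5]
finger_gap: 0.03
```

```bash
python3 - <<'E'
from h import *
st();a=CASE[2]+np.pi/2
go([((.6785,.197,.325),a)])
ims=[]
for n in("top","scene"):
    im=cams.snapshot(n)[:,:,::-1];cv2.imwrite(f"pics/{n}11.png",im)
    x,y=proj(n,place(DRY,(0,.0,.05)))[0].astype(int)
    ims.append(cv2.resize(im[y-40:y+40,x-40:x+40],(400,400),interpolation=2))
    print(n,[(round(d["conf"],2),np.round(d["rect"]).tolist()) for d in models.cut_out(n,"tray1")])
x,y=proj("top",place(CASE,(0,0,.1)))[0].astype(int);im=cv2.imread("pics/top11.png")[y-50:y+50,x-66:x+66]
cv2.imwrite("pics/v11.png",np.vstack([np.hstack(ims)[100:350],np.hstack([cv2.resize(im,(400,303)),cv2.resize(cv2.imread("pics/scene11.png")[160:310,300:498],(400,303))])]))
print("org",x-66,y-50)
E
```

```text
37.4 pos [ 0.5222 -0.0069  0.3333] F [0.6 0.2 1.5] gap 0.03 q [-0.21 -0.13  1.83  0.    1.42  1.28]
to [0.678 0.197 0.325] turn [  0.6  -0.5 -89.2] shift [ 173.2 -189.7   10.2] d 257
top []
scene []
org 174 118
```

View pics/v11.png

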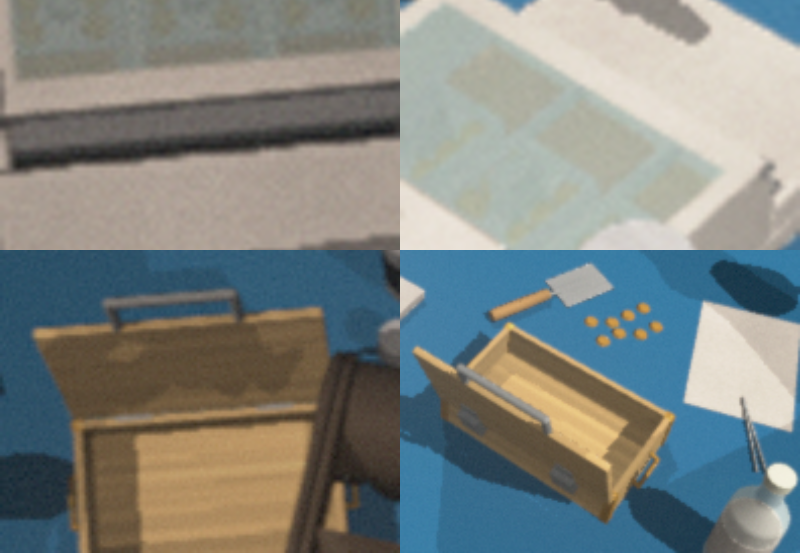

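```bash
python3 - <<'E'
from h import *
b=ray("top",(230.1,133.2),.24);print(b,inv_local(CASE,b))
E
```

```text
[0.68818549 0.20184934 0.24      ] [0.07299266 0.00296253]
```

>>> {"api": "arm_command", "payload": {
  "targets": [0,0,-89,170,-190,5,0.3,0,0,-89,170,-190,5,0.3,0,0,-89,170,-190,5,0.3,0,0,-89,170,-190,5,0.3,0,0,-89,170,-190,5,0.3,0,0,-89,170,-190,5,0.3,0,0,-89,170,-190,5,0.3,0,0,-89,170,-190,5,0.3,0,0,-89,170,-190,5,0.3,0,0,-89,170,-190,5,0.3]
}}

```text
clock: 38.43
tool_pos: [0.6749, 0.1913, 0.3176]
ee_rot: [-2.464, -1.945, 0.007]
ft_force: [0.2, -0.0, 0.2]
finger_gap: 0.0301
```

```bash
python3 - <<'E'
from h import *
st();a=CASE[2]+np.pi/2
go([((.680,.200,z),a) for z in(.31,.229)])
E
```

```text
38.43 pos [0.6749 0.1913 0.3176] F [ 0.2 -0.   0.2] gap 0.0301 q [ 0.13  0.3   1.4  -0.    1.44  0.37]
to [0.68 0.2  0.31] turn [ -0.3   0.1 -17.6] shift [9.7 3.  7.5] d 13
to [0.68  0.2   0.229] turn [ -0.3   0.1 -17.6] shift [ 9.8  3.4 88.5] d 89
```

>>> {"api": "arm_command", "payload": {
  "targets": [0,0,-17.6,10,6,0,0.3,0,0,-17.6,10,6,0,0.3,0,0,-17.6,10,6,0,0.3,0,0,-17.6,10,6,20,0.3,0,0,-17.6,10,6,40,0.3,0,0,-17.6,10,6,60,0.3,0,0,-17.6,10,6,75,0.3,0,0,-17.6,10,6,88,0.3,0,0,-17.6,10,6,88,0.3,0,0,-17.6,10,6,88,0.3]
}}

```text
clock: 39.27
tool_pos: [0.6826, 0.2004, 0.2317]
ee_rot: [-2.144, -2.294, 0.003]
ft_force: [-0.1, -0.8, 0.8]
finger_gap: 0.0302
```

```bash
python3 - <<'E'
from h import *
st();o=robot.observe();print(inv_local(CASE,o["tool_pos"]),R.from_rotvec(o["ee_rot"]).as_matrix().round(3).tolist())
E
```

```text
39.27 pos [0.6826 0.2004 0.2317] F [-0.1 -0.8  0.8] gap 0.0302 q [0.14 0.37 1.47 0.   1.3  0.08]
[0.06734415 0.00193419] [[-0.068, 0.998, -0.003], [0.998, 0.068, -0.0], [-0.0, -0.003, -1.0]]
```

>>> {"api": "arm_command", "payload": {
  "targets": [0,0,0,0,0,0,1,0,0,0,0,0,0,1,0,0,0,0,0,0,1,0,0,0,0,0,0,1,0,0,0,0,-10,-3,1,0,0,0,0,-22,-7,1,0,0,0,0,-46,-11,1,0,0,0,0,-73,-13,1,0,0,0,0,-99,-11,1,0,0,0,0,-99,-11,1],
  "grip_force": 35
}}

```text
clock: 40.1
tool_pos: [0.5804, 0.1932, 0.2461]
ee_rot: [2.141, 2.297, -0.006]
ft_force: [-0.9, -4.3, 4.6]
finger_gap: 0.0079
```

```bash
python3 - <<'E'
from h import *
st();o=robot.observe();print(inv_local(CASE,o["tool_pos"]))
E
```

```text
40.1 pos [0.5804 0.1932 0.2461] F [-0.9 -4.3  4.6] gap 0.0079 q [ 0.16  0.14  1.72 -0.    1.28  0.09]
[-0.03509722  0.00214615]
```

>>> {"api": "arm_command", "payload": {
  "targets": [0,0,0,0,-26,6,1,0,0,0,0,-54,17,1,0,0,0,0,-79,32,1,0,0,0,0,-102,51,1,0,0,0,0,-121,74,1,0,0,0,0,-135,96,1,0,0,0,0,-145,120,1,0,0,0,0,-148,133,1,0,0,0,0,-152,146,1,0,0,0,0,-152,146,1]
}}

```text
clock: 40.93
tool_pos: [0.4281, 0.1824, 0.0949]
ee_rot: [-2.14, -2.294, 0.015]
ft_force: [-4.2, -6.6, -0.3]
finger_gap: 0.0078
```

```bash
python3 - <<'E'
from h import *
st();o=robot.observe();print(inv_local(CASE,o["tool_pos"]))
E
```

```text
40.93 pos [0.4281 0.1824 0.0949] F [-4.2 -6.6 -0.3] gap 0.0078 q [ 0.19 -0.01  2.18 -0.    0.98  0.12]
[-0.18781729  0.00247096]
```

>>> {"api": "arm_command", "payload": {
  "targets": [0,0,0,0,-1,12,1,0,0,0,0,-2,24,1,0,0,0,0,-3,34,1,0,0,0,0,-3,40,1,0,0,0,0,-3,44,1,0,0,0,0,-3,45,1,0,0,0,0,-3,45,1]
}}

```text
clock: 41.52
tool_pos: [0.4243, 0.1827, 0.0579]
ee_rot: [-2.133, -2.29, 0.029]
ft_force: [-28.4, -10.1, 42.8]
finger_gap: 0.0077
```

```bash
python3 - <<'E'
from h import *
st()
E
```

```text
41.52 pos [0.4243 0.1827 0.0579] F [-28.4 -10.1  42.8] gap 0.0077 q [ 0.19  0.05  2.2  -0.    0.91  0.12]
```

>>> {"api": "arm_command", "payload": {
  "targets": [0,0,0,0,0,-5,1,0,0,0,0,0,-5,0.3,0,0,0,0,0,-5,0.3,0,0,0,0,0,-5,0.3,0,0,0,0,0,-5,0.3,0,0,0,0,0,-15,0.3,0,0,0,0,0,-35,0.3,0,0,0,0,0,-70,0.3,0,0,0,0,0,-110,0.3,0,0,0,0,0,-150,0.3]
}}

```text
clock: 42.35
tool_pos: [0.429, 0.1837, 0.2052]
ee_rot: [-2.144, -2.295, 0.001]
ft_force: [1.1, 0.6, -0.0]
finger_gap: 0.03
```

>>> {"api": "arm_command", "payload": {
  "targets": [0,0,0,-30,0,-20,0.3,0,0,0,-70,0,-40,0.3,0,0,0,-110,5,-50,0.3,0,0,0,-150,10,-50,0.3,0,0,0,-180,10,-50,0.3,0,0,0,-180,10,-50,0.3]
}}

```text
clock: 42.85
tool_pos: [0.4526, 0.0002, 0.255]
ee_rot: [2.149, 2.287, -0.0]
ft_force: [0.0, 0.0, 0.6]
finger_gap: 0.0298
```

```bash
python3 - <<'E'
from h import *
st()
for n in("top","scene"):
    im=cams.snapshot(n)[:,:,::-1];cv2.imwrite(f"pics/{n}12.png",im)
a=cv2.resize(cv2.imread("pics/top12.png")[40:290,120:520],(400,250));b=cv2.resize(cv2.imread("pics/scene12.png")[80:330,110:510],(400,250))
c=cv2.resize(cv2.imread("pics/top12.png")[140:280,180:404],(400,250),interpolation=2);d=cv2.resize(cv2.imread("pics/scene12.png")[180:310,300:508],(400,250),interpolation=2)
cv2.imwrite("pics/v12.png",np.vstack([np.hstack([a,b]),np.hstack([c,d])]))
for l,n,h in[("brush_pot","top",.1),("spray_can","top",.2),("water_bottle","top",.1),("tin","top",.027),("powder_jar","top",.062)]:
    d=models.cut_out(n,l)
    if d:x,y,w,hh=d[0]["rect"];print(l,ray(n,(x+w/2,y+hh/2),h/2).round(3))
E
```

```text
42.85 pos [4.526e-01 2.000e-04 2.550e-01] F [0.  0.  0.6] gap 0.0298 q [-0.22 -0.25  2.07 -0.    1.31 -0.29]
brush_pot [ 0.596 -0.499  0.05 ]
spray_can [ 0.761 -0.013  0.1  ]
water_bottle [0.544 0.474 0.05 ]
tin [ 0.349 -0.339  0.014]
powder_jar [0.683 0.007 0.031]
```

View pics/v12.png

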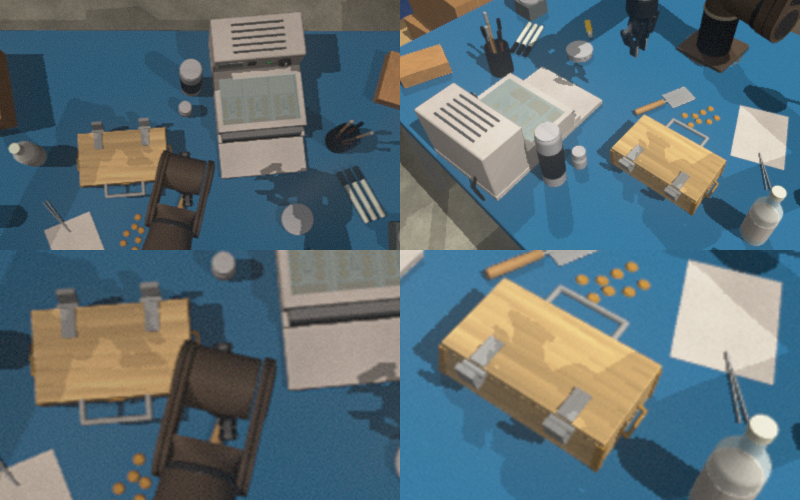

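```bash
python3 - <<'E'
from h import *
print(robot.hand_in())
E
```

```text
the job is handed in; nothing more can be done
None
```

The job is handed in. I opened the lid to its stop, put all three trays into the cabinet (one per lane, tail last), and shut the lid again. It took about 43 s of the 210 s allowed.

**Last checks**
- **Cabinet:** pictures taken after each push show the pans and tails under the glass, with the flap looking shut. By my pushes, each tail end should lie about 10 mm past the flap edge, but I did not read back the arm's end position on the final push of any tray.
- **Case and lid:** the case was empty before I shut it. In the last pictures the lid lies shut on the walls.
- **Bystanders:** in the last pictures the pot, can, bottle, tin and jar stand as at the start. The detector places them within about 3–8 mm of where they were; I took that as its noise and did not check further.

**What did not go cleanly**
- **First tray:** on the first push the fingers rode up onto its tail. I backed off, came in lower and finished the push.
- **Shutting the lid:** I pressed it down with up to about 43 N vertically (about 52 N in all) at the wrist, through the fingers on the bar. That is well under the 120 N wrist limit, but harder than it needed.

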